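# Load the culture flasks into the shaker clamps

### The job

Load the orbital shaker: stand each of the three metal-capped conical flasks upright and fully down in the flask clamp of its own size (small in small, medium in medium, large in large), setting them down rather than dropping them. A spray can stands in the way of the smallest flask; wherever you put it meanwhile, it must be standing where it stood at the start when you finish. Let no glass or can fall over, and leave the blue-capped bottle, the beaker and the red tube rack where they are.

Things in the scene. Friction and masses are not known exactly. Their poses are not given: they have to be found in the camera images.
- flask_small: Small conical glass flask with bare steel cap, on the bench: base 51 mm across, cone to 58 mm height, 98 mm tall over the cap, 60 g. Every flask's cap is fixed, 38 mm across and the top 32 mm: lift by it. Origin: centre of underside, z up. The spray can stands at its robot side, 58 to 63 mm between axes, too tall and near for a gripper to come down here.
- flask_medium: Medium conical flask of clear glass, same 38 mm bare steel cap (top 32 mm): base 64 mm across, cone up to 74 mm, 113 mm tall over the cap, about 90 g. Origin: centre of the underside; z up.
- flask_large: Large conical flask of clear glass, same 38 mm bare steel cap (top 32 mm): base 85 mm across, cone up to 112 mm, 153 mm tall over the cap, about 170 g. Origin: centre of the underside; z up.
- spray_can: Disinfectant spray can, white with a green band: straight body 57 mm across, white cap 50 mm across (the top 44 mm), 190 mm tall, about 250 g, standing on the bench just on the robot's side of the small flask. Lift it by the cap. Origin: centre of the underside; z up.
- clamp_small: Steel clamp for the small flask, fixed on the shaker platform (90 mm high; clamps 130 mm or more apart; the shaker ends within 160 mm of a clamp): 3 mm base plate, 4 rigid fingers at its diagonals, 59 mm apart inside (4 mm play round the flask), upright to 22 mm, then flaring 7 mm out to 36 mm height. Origin: centre of underside, on the platform; z up. A seated flask's origin is 3 mm above it.
- clamp_medium: Same kind of clamp for the medium flask: fingers 72 mm apart inside (flask base 64 mm), base plate 3 mm, 36 mm tall. Origin: centre of its underside, on the platform; z up. A seated flask's origin is 3 mm above it.
- clamp_large: Same kind of clamp for the large flask: fingers 93 mm apart inside (flask base 85 mm), base plate 3 mm, 36 mm tall. Origin: centre of its underside, on the platform; z up. A seated flask's origin is 3 mm above it.
- bottle: Bystander: round clear glass laboratory bottle with a blue screw cap and a white label, 70 mm across, 143 mm tall, loose on the bench. Origin: centre of the underside. Leave it where it is.
- beaker: Bystander: empty glass beaker, 50 mm across, 70 mm tall, loose on the bench. Origin: centre of the underside. Leave it where it is.
- pcr_rack: Bystander: flat crimson tube rack, 82 x 124 mm (x by y) and 26 mm high, loose on the bench. Origin: centre of the underside. Leave it where it is.
Not all that is in view belongs to the job. What is shaped like the flask_medium but purple is not meant.

How it is judged:
By the outcome, as a careful person would: the job done as asked, in the order asked, and still so for the second after the job is handed in, with the robot touching nothing.
It also fails if it takes over 122 s, if anything falls off the work surface, if the arm or the gripper's body presses on something with over 40 N, if the wrist force passes 120 N, or if a joint passes its speed limit or range.

### The arm

A 7-joint arm with a two-finger parallel gripper is mounted at the origin on the work surface. World frame = base frame: x ahead of the robot, y to its left, z up, the work surface at z = 0. Lengths are in m, angles in degrees, forces in N, time in s.
With the tool pointing down it reaches from about 0.425 to 0.875 m from the base axis. Payload 8.4 kg.
Tool frame: the origin (TCP) lies on the centre line of the jaws, within the pads' length; the fingertips stand robot.nose_length ahead of it and the grasp point (between the pads) lies 5 mm behind it (robot.nose_length is the distance from the TCP to the fingertips, in m); z points along the fingers, y is the direction in which the jaws open and shut (so a half turn about z gives the same grasp; the last joint's range is limited). The gripper opens to 87 mm and grips with 3 to 60 N. Pads are 19 mm wide; open, the fingers measure 117 mm over their backs; the gripper's body (75 mm by 190 mm) begins 51 mm behind the grasp point.
Start: joints at [-81.486, 19.091, 2.286, 83.961, -0.768, 76.965, -3.352], TCP at [0.159, 0.63, 0.237] pointing down, gripper open.
Joint ranges: [-147.57, 147.57], [-21.85, 119.76], [-74.77, 79.35], [14.55, 137.4], [-85.83, 265.84], [4.83, 119.75], [-152.11, 152.11]. Speed limits (degrees/s): [127.2, 127.2, 159.86, 159.86, 180, 180, 180].

### API

Orientations are given as [roll, pitch, yaw] about the fixed x, y, z axes, in that order (R = Rz(yaw) Ry(pitch) Rx(roll)).
In Python, from cell import get_state, cams, robot gives the robot as it stands. The module is installed in compiled form; this text tells all that it offers.
- The arm moves only by the tool play_rows, never from a script. Its argument "motion" is a list that holds one entry, the list of rows, each a list of 4 numbers: the shift along the tool's x, y, z in cm, then the turn about the tool's z in rad. A call has 1 to 5 rows; each row is the pose to reach, as a shift and turn from the pose commanded when the call began, along the tool's axes at that moment; what a row does not reach only later rows make up. A row lasts 1/10 s, in which the tool goes at most 50 mm and 8.59 degrees, less where a joint would pass 70% of its speed; a pose out of reach is approached as far as the arm can. A call with a gripper value outside its range is refused whole. "grip" is the opening, from 0 (shut) to 1 (fully open), set as the call begins (left out, the last holds). The fingers move at their own pace and stop on an object; "force" is the grip in N (left out, the last holds). Time passes only in rows, so rows that repeat a pose let the fingers close. It gives the time, the measured TCP pose, the force and the opening at its end, in the units of the state.
- get_state(): the state, without advancing time (a new reading comes with each control period).
- cams.grab_frame(name): name is "side" or "top"; returns a dict with "image" (480x640x3 uint8, red, green, blue), "mtx" (3x3 intrinsics, pixels), "dist" ([k1, k2, p1, p2, k3] as OpenCV has them; the pictures are not rectified), "camera_from_world" (4x4, takes a point from world to camera coordinates). Camera axes: x right, y down, z forward; pixel columns grow to the right and rows downward; lengths in m; the calibration is good to about 2 mm. A picture is of the moment at which its call begins. There is no depth.
- robot.job_done(): hands the job in, once; it reports no verdict.
The state is a dict: "t": time; "joint_pos": joint angles; "qvel": joint speeds; "effort": joint torques, N m; "ee_pos": TCP position; "tool_rot": TCP orientation; "force": force on the tool from outside, world axes, zero at the start; "wrist_torque": the same for the moment, N m; "gripper_width": finger opening in m.
Only numpy, scipy, OpenCV 4.12 (cv2) and the standard library are available. Lean on these libraries where they do the work, as an engineer would, in place of code of your own. Each camera call takes 0.05 s, during which the arm holds its last target.

## Working session

There is one attempt and no reset: what is moved stays moved. The work goes in short steps, Python scripts to look and compute and a tool call to move; the robot and the scene stay as the last step left them, time stands still between calls to the robot, and variables do not carry over. Pictures are saved under pics/ and viewed, and the job is handed in when it is done.

Besides the shell and the picture viewer there is one more tool, called after "Emit:" as a command line: name --argument value ..., lists and objects as JSON in quotes. play_rows: Moves the arm, as the interface text tells. Its arguments: {"type":"object","properties":{"motion":{"type":"array","items":{"type":"array","items":{"type":"array","items":{"type":"number"}}}},"grip":{"type":"number"},"force":{"type":"number"}},"required":["motion"]}

```bash
mkdir -p pics; cat > h.py <<'E'
import numpy as np, cv2
from cell import get_state, cams, robot
def grab(n):
    f=cams.grab_frame(n); return f
def save(f,name,box=None,s=1):
    im=f["image"][:,:,::-1]
    if box: x0,y0,x1,y1=box; im=im[y0:y1,x0:x1]
    if s!=1: im=cv2.resize(im,None,fx=s,fy=s,interpolation=cv2.INTER_CUBIC)
    cv2.imwrite("pics/"+name,im)
def ray(f,u,v):
    p=cv2.undistortPoints(np.array([[[u,v]]],float),np.array(f["mtx"]),np.array(f["dist"]))[0,0]
    T=np.array(f["camera_from_world"]);R=T[:3,:3];t=T[:3,3]
    return -R.T@t, R.T@np.array([p[0],p[1],1.])
def onz(f,u,v,z):
    c,d=ray(f,u,v); return c+d*(z-c[2])/d[2]
def proj(f,P):
    T=np.array(f["camera_from_world"])
    r,_=cv2.Rodrigues(T[:3,:3])
    return cv2.projectPoints(np.array(P,float).reshape(-1,3),r,T[:3,3],np.array(f["mtx"]),np.array(f["dist"]))[0][:,0]
E
python3 - <<'E'
from h import *
import pickle
print(get_state(), robot.nose_length)
for n in("side","top"):
    f=grab(n); save(f,n+"0.png"); pickle.dump({k:np.array(v) for k,v in f.items()},open(n+"0.pkl","wb")); print(n,ray(f,320,240))
E
```

```text
{'t': 0.0, 'joint_pos': array([-81.4890534 ,  19.13228667,   2.28316531,  84.01147477,
        -0.7670553 ,  76.96576427,  -3.35016047]), 'qvel': array([ 0.02269188,  0.06621352, -0.02365084,  0.09985391,  0.02346602,
        0.00960601, -0.06699141]), 'effort': array([-1.94712095e-05, -6.56392121e+01,  1.33483585e+00, -4.03783572e+01,
       -5.97336330e-02,  4.50682640e-02,  1.81993751e-04]), 'ee_pos': array([0.15929709, 0.62971066, 0.23564941]), 'tool_rot': array([-1.79905926e+02,  6.63467743e-03,  1.65807486e+02]), 'force': array([ 1.17343685, -0.37851423, -1.31882501]), 'wrist_torque': array([ 0.00939306,  0.00167147, -0.00061911]), 'gripper_width': 0.08713506897969632} 0.014
side (array([0.43223332, 0.54322956, 0.59690237]), array([ 0.14907031, -0.7637916 , -0.62830691]))
top (array([ 0.46125157, -0.06107423,  1.26454671]), array([ 5.98524331e-02, -9.59296019e-04, -9.98461638e-01]))
```

View pics/side0.png

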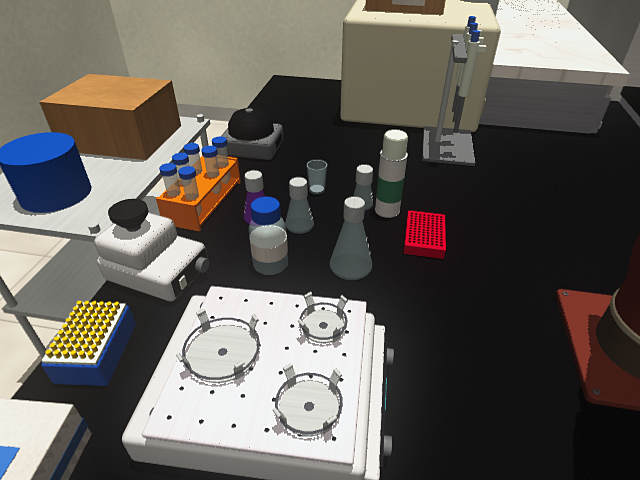

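View pics/top0.png

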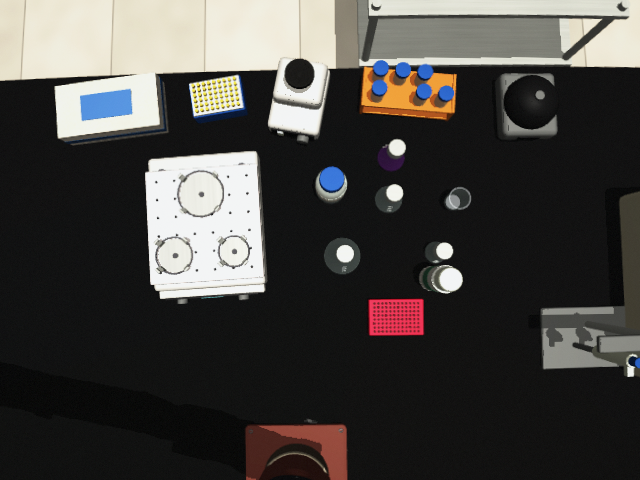

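The scene is clear. In the top view (up = +x, left = +y) the clamps are at about (201,194) large, (174,255) medium and (234,251) small. The caps are at (345,254) large, (394,193) medium, (444,251) small and (448,279) can. Next I'll enlarge for accuracy.

```bash
python3 - <<'E'
from h import *
import pickle
t=pickle.load(open("top0.pkl","rb"));s=pickle.load(open("side0.pkl","rb"))
save(t,"t1.png",(310,120,480,345),2.6); save(t,"t2.png",(140,145,275,300),3.8)
save(s,"s1.png",(230,120,460,290),3.4); save(s,"s2.png",(170,280,370,450),3.5)
# caps at top height
for n,u,v,z in [("L",345,254,.153),("M",394.5,192.5,.113),("S",444.5,251,.098),("can",448.5,279,.19),("cL",201,194,.093),("cM",174,255,.093),("cS",234,251,.093),("bottle",331.5,179.5,.143),("purple",397,148,.113),("beak",459,198,.07),("rack",396.5,317,.026)]:
    print(n,onz(t,u,v,z).round(4))
E
```

```text
L [ 0.4984 -0.1126  0.153 ]
M [ 0.6289 -0.2227  0.113 ]
S [ 0.5028 -0.3288  0.098 ]
can [ 0.4442 -0.3138  0.19  ]
cL [0.6367 0.1959 0.093 ]
cM [0.5043 0.2555 0.093 ]
cS [0.5109 0.1241 0.093 ]
bottle [ 0.6541 -0.0883  0.143 ]
purple [ 0.7252 -0.2311  0.113 ]
beak [ 0.6205 -0.3716  0.07  ]
rack [ 0.3582 -0.232   0.026 ]
```

View pics/t1.png

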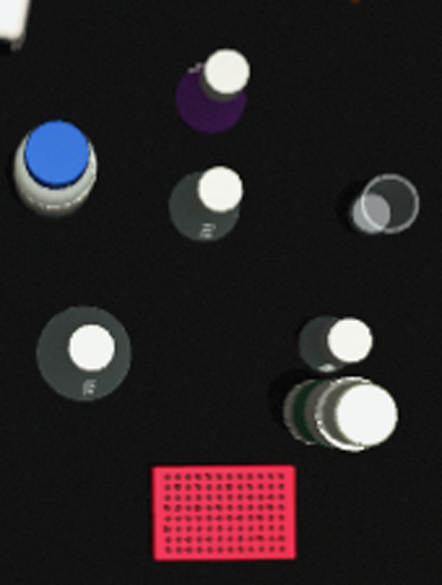

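View pics/t2.png

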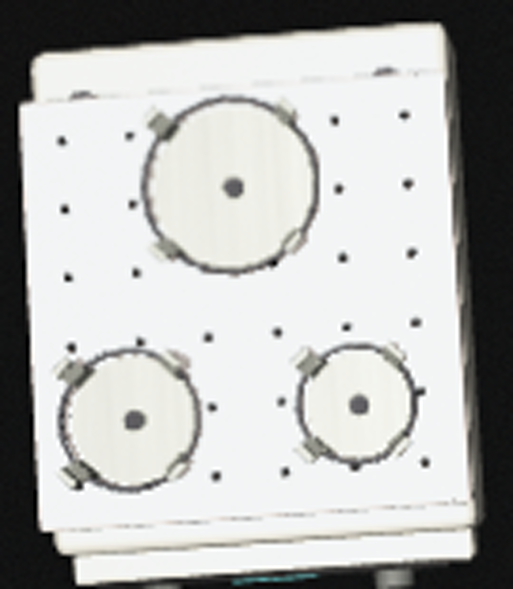

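View pics/s1.png

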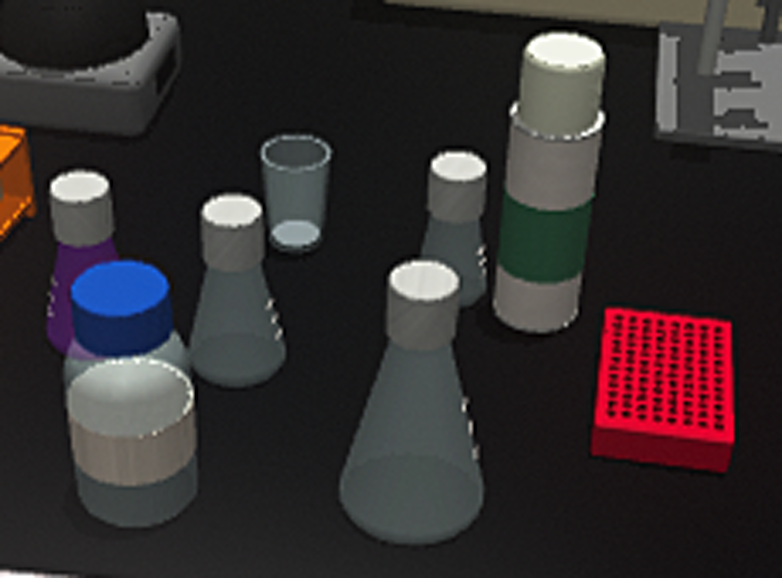

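View pics/s2.png

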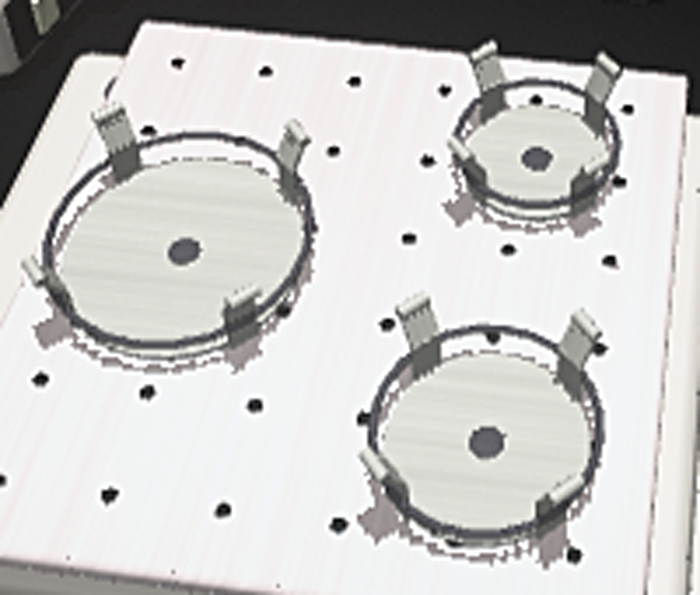

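```bash
python3 - <<'E'
from h import *
import pickle
t=pickle.load(open("top0.pkl","rb"));s=pickle.load(open("side0.pkl","rb"))
c=lambda x,y,k,ox,oy:((x+.5)/k-.5+ox,(y+.5)/k-.5+oy)
T1=lambda x,y:c(x,y,2.6,310,120);T2=lambda x,y:c(x,y,3.8,140,145)
S1=lambda x,y:c(x,y,3.4,230,120);S2=lambda x,y:c(x,y,3.5,170,280)
D=dict(L=(T1(91.5,347.5),S1(423,281),.153),M=(T1(220,188.5),S1(232,211),.113),S=(T1(350,340),S1(458.5,167),.098),can=(T1(366,414.5),S1(565,50),.19),
cL=(T2(233.5,187.5),S2(184,251),.093),cM=(T2(135,420),S2(487,442.5),.093),cS=(T2(359.5,405),S2(537,159),.093))
for k,(a,b,z) in D.items():
    print(k,onz(t,*a,z)[:2].round(4),onz(s,*b,z)[:2].round(4))
E
```

```text
L [ 0.4997 -0.1124] [ 0.4991 -0.1117]
M [ 0.6295 -0.2224] [ 0.6279 -0.2221]
S [ 0.504  -0.3284] [ 0.5026 -0.3278]
can [ 0.4439 -0.3177] [ 0.4431 -0.3186]
cL [0.6367 0.1958] [0.6361 0.1943]
cM [0.5039 0.2529] [0.5027 0.2521]
cS [0.5104 0.1235] [0.5095 0.1225]
```

```bash
cat >> h.py <<'E'
from scipy.spatial.transform import Rotation as Ro
def go(x,y,z,yaw=None):
    """shift in tool axes (cm) and turn(rad) from the measured pose to a world target"""
    st=get_state(); R=Ro.from_euler('xyz',st["tool_rot"],degrees=True)
    yw=st["tool_rot"][2]
    Rn=Ro.from_euler('xyz',[180,0,yw],degrees=True)
    d=Rn.inv().apply(np.array([x,y,z])-st["ee_pos"])*100
    turn=0 if yaw is None else -np.radians((yaw-yw+180)%360-180)
    print("t",round(st["t"],2),"pos",st["ee_pos"].round(4),"yaw",yw.round(2),"F",st["force"].round(1),"w",round(st["gripper_width"],4),"-> shift",d.round(2),"turn",round(turn,3),"joints",st["joint_pos"].round(0))
E
python3 -c "
from h import *
go(.52,.25,.34,54); go(.4435,-.318,.3,54)"
```

```text
t 0.1 pos [0.1593 0.6297 0.2357] yaw 165.8 F [ 0.2  0.1 -0. ] w 0.0872 -> shift [-44.28 -27.97 -10.43] turn 1.951 joints [-81.  19.   2.  84.  -1.  77.  -3.]
t 0.1 pos [0.1593 0.6297 0.2357] yaw 165.8 F [ 0.2  0.1 -0. ] w 0.0872 -> shift [-50.8  -84.91  -6.43] turn 1.951 joints [-81.  19.   2.  84.  -1.  77.  -3.]
```

Emit:
play_rows --motion '[[[-4,-2.5,-1,0.14],[-8,-5,-2,0.28],[-12,-7.5,-3,0.42],[-16,-10,-4,0.56],[-20,-12.5,-5,0.7]]]' --grip 1

```text
t: 0.6
ee_pos: [0.3236, 0.4581, 0.2867]
tool_rot: [-180.0, 0.0, 125.4]
force: [0.8, 0.5, -0.0]
gripper_width: 0.0867
```

```bash
python3 -c "
from h import *
go(.52,.25,.34,54)"
```

```text
t 0.6 pos [0.3236 0.4581 0.2867] yaw 125.37 F [ 0.8  0.5 -0. ] w 0.0867 -> shift [-28.34   3.97  -5.33] turn 1.246 joints [-72.   7.  14.  93.  -2.  80. -22.]
```

Emit:
play_rows --motion '[[[-4.8,0.7,-0.9,0.14],[-9.6,1.4,-1.8,0.28],[-14.4,2,-2.7,0.42],[-19,2.7,-3.6,0.56],[-24,3.4,-4.5,0.7]]]'

```text
t: 1.1
ee_pos: [0.4902, 0.2843, 0.3316]
tool_rot: [-180.0, -0.0, 85.3]
force: [1.4, 1.0, 0.3]
gripper_width: 0.0871
```

```bash
python3 -c "
from h import *
go(.44,-.318,.3,54)"
```

```text
t 1.1 pos [0.4902 0.2843 0.3316] yaw 85.29 F [1.4 1.  0.3] w 0.0871 -> shift [-6.044e+01 -6.000e-02  3.160e+00] turn 0.546 joints [-58.   7.  27.  88.  -3.  85. -36.]
```

Emit:
play_rows --motion '[[[-4.8,0,0.2,0.1],[-9.6,0,0.4,0.2],[-14.4,0,0.6,0.3],[-19.2,0,0.8,0.4],[-24,0,1,0.5]]]'

```text
t: 1.6
ee_pos: [0.4703, 0.0445, 0.321]
tool_rot: [-180.0, -0.0, 56.7]
force: [0.8, 0.2, -0.0]
gripper_width: 0.0871
```

```bash
python3 -c "
from h import *
go(.44,-.318,.3,54)"
```

```text
t 1.6 pos [0.4703 0.0445 0.321 ] yaw 56.71 F [ 0.8  0.2 -0. ] w 0.0871 -> shift [-31.96  17.36   2.1 ] turn 0.047 joints [-49.  -7.  36. 101.   4.  84. -48.]
```

Emit:
play_rows --motion '[[[-4.2,2.3,0.2,0.01],[-8.4,4.6,0.4,0.02],[-12.6,6.9,0.6,0.03],[-16.8,9.2,0.8,0.04],[-21,11.5,1,0.05]]]'

```text
t: 2.1
ee_pos: [0.4519, -0.1943, 0.3112]
tool_rot: [-180.0, -0.1, 54.1]
force: [1.1, -0.3, -0.2]
gripper_width: 0.0867
```

```bash
python3 -c "
from h import *
go(.4435,-.318,.26,54)"
```

```text
t 2.1 pos [ 0.4519 -0.1943  0.3112] yaw 54.06 F [ 1.1 -0.3 -0.2] w 0.0867 -> shift [-10.51   6.58   5.12] turn 0.001 joints [-39.  -6.  54. 101.   5.  83. -22.]
```

Emit:
play_rows --motion '[[[-3.5,2.2,1.7,0],[-7,4.4,3.4,0],[-10.5,6.6,5.1,0],[-10.5,6.6,5.1,0]]]'

```text
t: 2.5
ee_pos: [0.4414, -0.3208, 0.2574]
tool_rot: [-179.8, 0.4, 53.7]
force: [-0.0, 0.2, -0.0]
gripper_width: 0.0871
```

```bash
python3 -c "
from h import *
go(.4435,-.318,.170,54)
f=grab('top');save(f,'t3.png',(310,120,550,345),2.5)"
```

```text
t 2.5 pos [ 0.4414 -0.3208  0.2574] yaw 53.69 F [-0.   0.2 -0. ] w 0.0871 -> shift [0.36 0.   8.74] turn -0.005 joints [-28.  11.  67.  99. -10.  77.   5.]
```

View pics/t3.png

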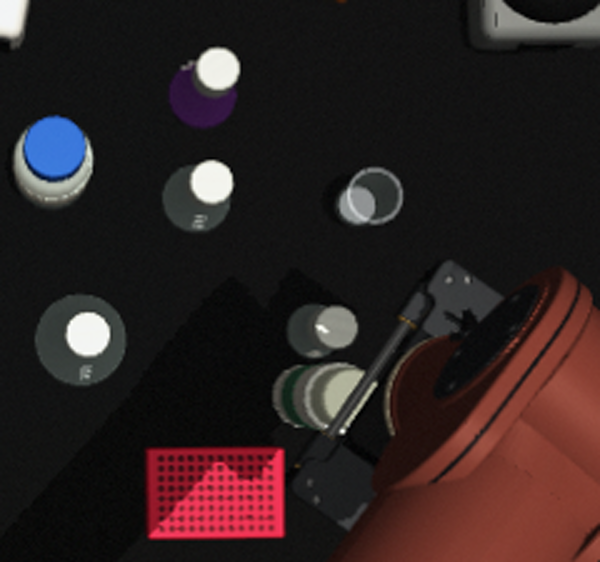

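```bash
python3 -c "
from h import *
f=grab('side');save(f,'s3.png')"
```

```text
(no output)
```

View pics/s3.png

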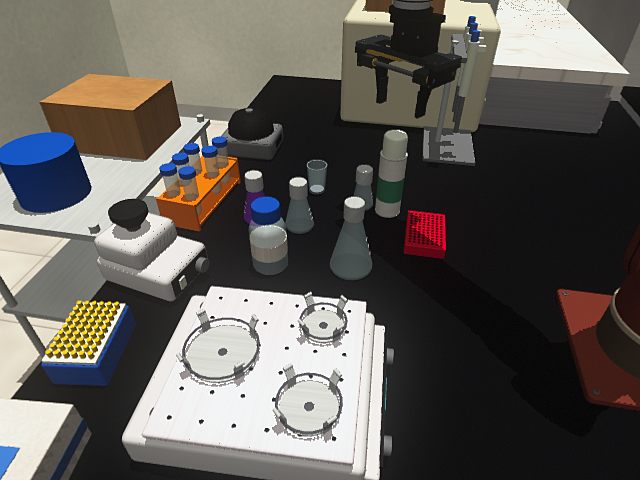

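The gripper is over the can cap, between the fingers at (385,100) and (422,100), and the elbow is high and clear. I'm descending now.

Emit:
play_rows --motion '[[[0.2,0,2.5,0],[0.3,0,5,0],[0.3,0,5,0]]]'

```text
t: 2.9
ee_pos: [0.4462, -0.3107, 0.2086]
tool_rot: [-179.8, -0.1, 54.2]
force: [-0.2, 0.1, 0.0]
gripper_width: 0.0872
```

```bash
python3 -c "
from h import *
go(.4435,-.318,.170,54)
f=grab('side');save(f,'s4.png',(330,50,490,250),3)"
```

```text
t 2.9 pos [ 0.4462 -0.3107  0.2086] yaw 54.23 F [-0.2  0.1  0. ] w 0.0872 -> shift [-0.75  0.21  3.86] turn 0.004 joints [-26.  13.  65. 103. -13.  72.   7.]
```

View pics/s4.png

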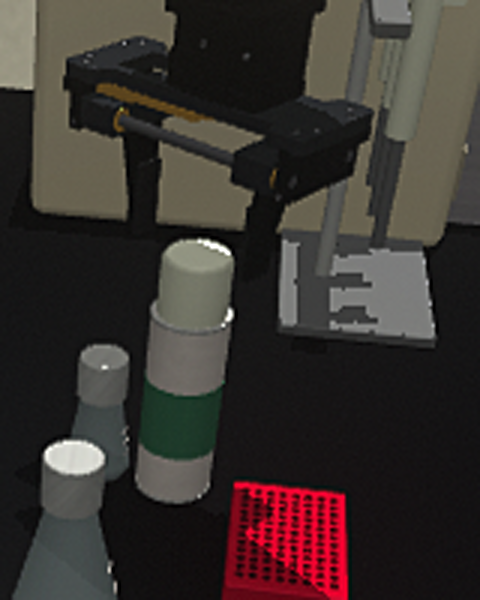

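Emit:
play_rows --motion '[[[-0.7,0.2,0,0],[-0.7,0.2,0,0]]]'

```text
t: 3.15
ee_pos: [0.4441, -0.3215, 0.212]
tool_rot: [179.9, -0.1, 54.1]
force: [1.6, -0.1, 0.2]
gripper_width: 0.0872
```

```bash
python3 -c "
from h import *
go(.4435,-.318,.170,54)"
```

```text
t 3.15 pos [ 0.4441 -0.3215  0.212 ] yaw 54.05 F [ 1.6 -0.1  0.2] w 0.0872 -> shift [ 0.25 -0.26  4.2 ] turn 0.001 joints [-25.  14.  65. 103. -13.  72.   8.]
```

Emit:
play_rows --motion '[[[0,0,0,0],[0,0,0,0],[0,0,0,0]]]'

```text
t: 3.45
ee_pos: [0.4441, -0.3204, 0.2106]
tool_rot: [180.0, -0.0, 54.1]
force: [-0.2, -0.9, -0.7]
gripper_width: 0.0872
```

```bash
python3 -c "
from h import *
go(.4435,-.318,.170,54)
grab('top')
go(.4435,-.318,.170,54)"
```

```text
t 3.45 pos [ 0.4441 -0.3204  0.2106] yaw 54.08 F [-0.2 -0.9 -0.7] w 0.0872 -> shift [ 0.16 -0.19  4.06] turn 0.001 joints [-25.  14.  65. 103. -13.  72.   8.]
t 3.5 pos [ 0.444  -0.3204  0.2105] yaw 54.08 F [ 0.5  0.6 -0.5] w 0.0869 -> shift [ 0.17 -0.18  4.05] turn 0.001 joints [-25.  14.  65. 103. -13.  72.   8.]
```

Settled. The arm needs about 0.3 s to settle, so I'll hold before each precise step.

Emit:
play_rows --motion '[[[0.2,-0.2,2,0],[0.2,-0.2,4,0],[0.2,-0.2,4,0],[0.2,-0.2,4,0],[0.2,-0.2,4,0]]]'

```text
t: 4.0
ee_pos: [0.4438, -0.3182, 0.1714]
tool_rot: [179.9, 0.0, 54.1]
force: [-0.4, -0.2, -0.2]
gripper_width: 0.0867
```

Emit:
play_rows --motion '[[[0,0,0,0],[0,0,0,0],[0,0,0,0],[0,0,0,0],[0,0,0,0]]]' --grip 0 --force 20

```text
t: 4.5
ee_pos: [0.4434, -0.3177, 0.1704]
tool_rot: [180.0, -0.0, 54.1]
force: [-0.5, -0.0, -0.1]
gripper_width: 0.0549
```

```bash
python3 -c "
from h import *
go(.4435,-.318,.170,54)
f=grab('side');save(f,'s5.png',(330,50,490,250),3)"
```

```text
t 4.5 pos [ 0.4434 -0.3177  0.1704] yaw 54.07 F [-0.5 -0.  -0.1] w 0.0549 -> shift [-0.02  0.02  0.04] turn 0.001 joints [-23.  16.  64. 106. -16.  68.  10.]
```

View pics/s5.png

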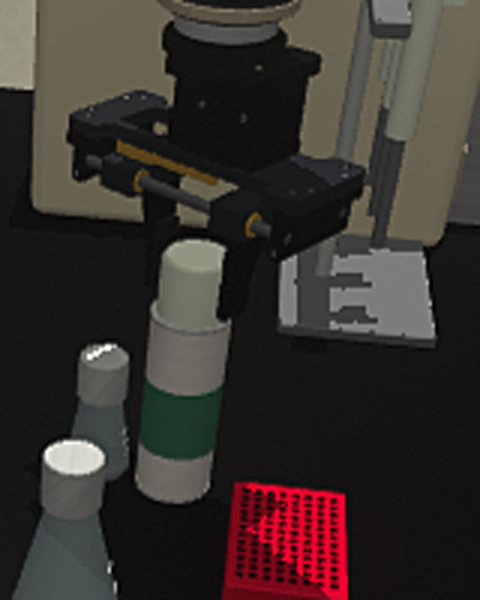

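Emit:
play_rows --motion '[[[0,0,0,0],[0,0,0,0],[0,0,0,0]]]'

```text
t: 4.85
ee_pos: [0.4435, -0.3177, 0.1704]
tool_rot: [180.0, 0.0, 54.1]
force: [0.3, -1.1, -0.7]
gripper_width: 0.0497
```

```bash
python3 -c "
from h import *
go(.4434,-.3177,.220)
go(.4434,-.225,.220)
go(.51,-.225,.220)"
```

```text
t 4.85 pos [ 0.4435 -0.3177  0.1704] yaw 54.08 F [ 0.3 -1.1 -0.7] w 0.0497 -> shift [-0.   -0.01 -4.96] turn 0 joints [-23.  16.  64. 106. -16.  68.  10.]
t 4.85 pos [ 0.4435 -0.3177  0.1704] yaw 54.08 F [ 0.3 -1.1 -0.7] w 0.0497 -> shift [ 7.5  -5.45 -4.96] turn 0 joints [-23.  16.  64. 106. -16.  68.  10.]
t 4.85 pos [ 0.4435 -0.3177  0.1704] yaw 54.08 F [ 0.3 -1.1 -0.7] w 0.0497 -> shift [11.41 -0.05 -4.96] turn 0 joints [-23.  16.  64. 106. -16.  68.  10.]
```

Grip holds at 49.7 mm on the 50 mm cap. I'm lifting it and carrying it to (.51, −.225).

Emit:
play_rows --motion '[[[0,0,-1,0],[0,0,-3,0],[0,0,-5,0],[1,-0.8,-5,0],[3,-2.2,-5,0]]]'

```text
t: 5.35
ee_pos: [0.4427, -0.282, 0.2214]
tool_rot: [179.9, 0.1, 53.9]
force: [-0.0, 1.0, -2.1]
gripper_width: 0.0493
```

```bash
python3 -c "
from h import *
go(.4434,-.225,.220,54)
go(.51,-.225,.220)"
```

```text
t 5.35 pos [ 0.4427 -0.282   0.2214] yaw 53.88 F [-0.   1.  -2.1] w 0.0493 -> shift [ 4.65 -3.3   0.14] turn -0.002 joints [-34.   8.  67. 105.  -7.  72.  -0.]
t 5.35 pos [ 0.4427 -0.282   0.2214] yaw 53.88 F [-0.   1.  -2.1] w 0.0493 -> shift [8.58 2.08 0.14] turn 0 joints [-34.   8.  67. 105.  -7.  72.  -0.]
```

Emit:
play_rows --motion '[[[2,-1.4,0,0],[4.6,-3.3,0,0],[6,-1.5,0,0],[7.5,0.5,0,0],[8.6,2.1,0,0]]]'

```text
t: 5.85
ee_pos: [0.5125, -0.2216, 0.2212]
tool_rot: [180.0, -0.1, 54.2]
force: [0.5, -0.7, -1.2]
gripper_width: 0.0498
```

Emit:
play_rows --motion '[[[0,0,0,0],[0,0,2,0],[0,0,3.5,0],[0,0,3.5,0],[0,0,3.5,0]]]'

```text
t: 6.35
ee_pos: [0.5102, -0.2233, 0.1855]
tool_rot: [-180.0, 0.0, 54.0]
force: [-0.1, -0.1, -1.2]
gripper_width: 0.0496
```

```bash
python3 -c "
from h import *
go(.51,-.225,.1705)
f=grab('side');save(f,'s6.png',(250,50,490,290),2.5)"
```

```text
t 6.35 pos [ 0.5102 -0.2233  0.1855] yaw 54.04 F [-0.1 -0.1 -1.2] w 0.0496 -> shift [-0.15  0.09  1.5 ] turn 0 joints [-35.  18.  65. 103. -17.  70.  -1.]
```

View pics/s6.png

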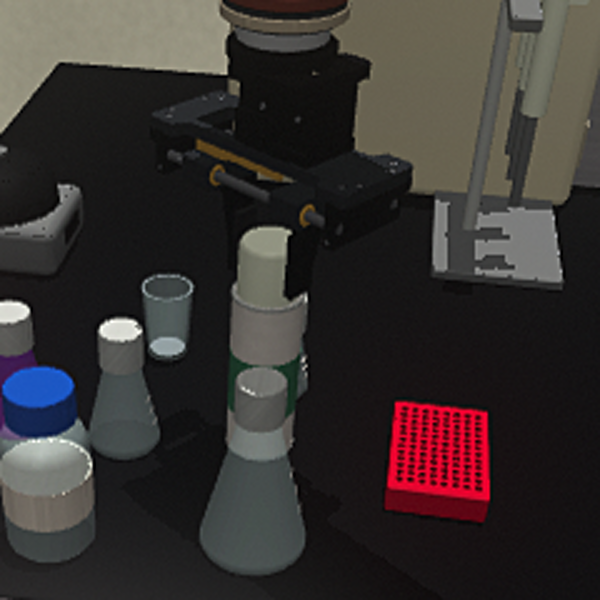

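Emit:
play_rows --motion '[[[0,0,0.7,0],[0,0,1.2,0],[0,0,1.45,0],[0,0,1.5,0],[0,0,1.5,0]]]'

```text
t: 6.9
ee_pos: [0.5106, -0.2232, 0.1704]
tool_rot: [-180.0, 0.0, 54.1]
force: [-0.5, 0.2, -0.7]
gripper_width: 0.0494
```

Emit:
play_rows --motion '[[[0,0,0,0],[0,0,0,0],[0,0,0,0],[0,0,0,0],[0,0,0,0]]]' --grip 1

```text
t: 7.4
ee_pos: [0.5107, -0.2232, 0.1704]
tool_rot: [180.0, 0.0, 54.1]
force: [-0.0, 0.4, -0.6]
gripper_width: 0.081
```

```bash
python3 -c "
from h import *
go(.5033,-.3281,.26)"
```

```text
t 7.4 pos [ 0.5107 -0.2232  0.1704] yaw 54.08 F [-0.   0.4 -0.6] w 0.081 -> shift [-8.93  5.55 -8.96] turn 0 joints [-34.  19.  64. 104. -18.  68.  -0.]
```

Emit:
play_rows --motion '[[[0,0,-3,0],[0,0,-7,0],[-4,2.5,-7,0],[-7.5,4.5,-7,0],[-8.9,5.5,-7,0]]]'

```text
t: 7.9
ee_pos: [0.5018, -0.3309, 0.2409]
tool_rot: [179.9, 0.1, 53.9]
force: [-0.3, -0.0, 0.8]
gripper_width: 0.0869
```

Emit:
play_rows --motion '[[[0,0,0,0],[0,0,3,0],[0,0,6,0],[0,0,6,0],[0,0,6,0]]]'

```text
t: 8.4
ee_pos: [0.5032, -0.3269, 0.1808]
tool_rot: [-180.0, 0.0, 54.1]
force: [-0.2, -0.6, 1.0]
gripper_width: 0.0873
```

```bash
python3 -c "
from h import *
go(.5033,-.3281,.082)
f=grab('top');save(f,'t7.png',(310,120,550,345),2.5)
f=grab('side');save(f,'s7.png',(250,50,490,290),2.5)"
```

```text
t 8.4 pos [ 0.5032 -0.3269  0.1808] yaw 54.11 F [-0.2 -0.6  1. ] w 0.0873 -> shift [-0.09  0.08  9.88] turn 0 joints [-19.  25.  62.  98. -23.  72.  12.]
```

View pics/s7.png

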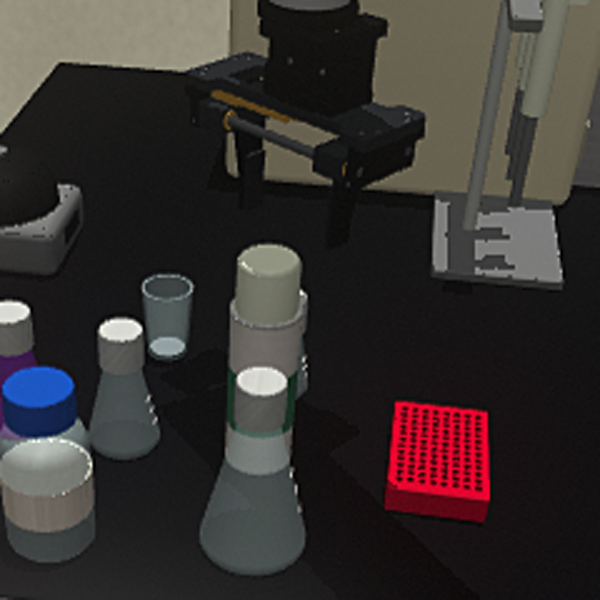

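View pics/t7.png

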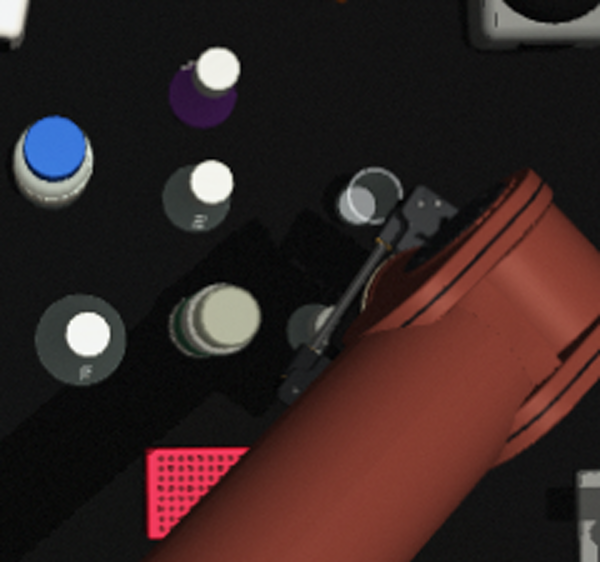

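Emit:
play_rows --motion '[[[-0.1,0.1,3,0],[-0.1,0.1,6,0],[-0.1,0.1,8.5,0],[-0.1,0.1,9.9,0],[-0.1,0.1,9.9,0]]]'

```text
t: 9.0
ee_pos: [0.5031, -0.3285, 0.0809]
tool_rot: [-179.9, 0.0, 54.1]
force: [0.4, -0.5, 1.1]
gripper_width: 0.0871
```

Emit:
play_rows --motion '[[[0,0,0,0],[0,0,0,0],[0,0,0,0],[0,0,0,0],[0,0,0,0]]]' --grip 0

```text
t: 9.5
ee_pos: [0.5034, -0.329, 0.0817]
tool_rot: [180.0, -0.0, 54.1]
force: [0.8, -0.1, 0.2]
gripper_width: 0.0552
```

Emit:
play_rows --motion '[[[0,0,0,0],[0,0,0,0],[0,0,0,0],[0,0,0,0],[0,0,0,0]]]'

```text
t: 10.0
ee_pos: [0.5032, -0.3289, 0.0813]
tool_rot: [-180.0, 0.0, 54.1]
force: [0.2, -0.7, 0.6]
gripper_width: 0.0376
```

```bash
python3 -c "
from h import *
go(.5033,-.3281,.082)
go(.51,.123,.3)"
```

```text
t 10.0 pos [ 0.5032 -0.3289  0.0813] yaw 54.07 F [ 0.2 -0.7  0.6] w 0.0376 -> shift [ 0.07 -0.04 -0.07] turn 0 joints [-14.  31.  56. 103. -29.  62.  17.]
t 10.0 pos [ 0.5032 -0.3289  0.0813] yaw 54.07 F [ 0.2 -0.7  0.6] w 0.0376 -> shift [ 36.99 -25.97 -21.87] turn 0 joints [-14.  31.  56. 103. -29.  62.  17.]
```

Gripped at 37.6 mm on the 38 mm cap. I'm lifting it.

Emit:
play_rows --motion '[[[0,0,-2,0],[0,0,-6,0],[0,0,-10.5,0],[0,0,-15,0],[0,0,-19,0]]]'

```text
t: 10.5
ee_pos: [0.503, -0.3291, 0.2735]
tool_rot: [180.0, -0.0, 54.1]
force: [2.2, -0.2, -1.1]
gripper_width: 0.0372
```

```bash
python3 -c "
from h import *
go(.51,.123,.3,54)
f=grab('side');save(f,'s8.png',(250,0,490,240),2.5)"
```

```text
t 10.5 pos [ 0.503  -0.3291  0.2735] yaw 54.05 F [ 2.2 -0.2 -1.1] w 0.0372 -> shift [ 37.01 -25.97  -2.65] turn 0.001 joints [-21.  21.  65.  90. -19.  81.  10.]
```

View pics/s8.png

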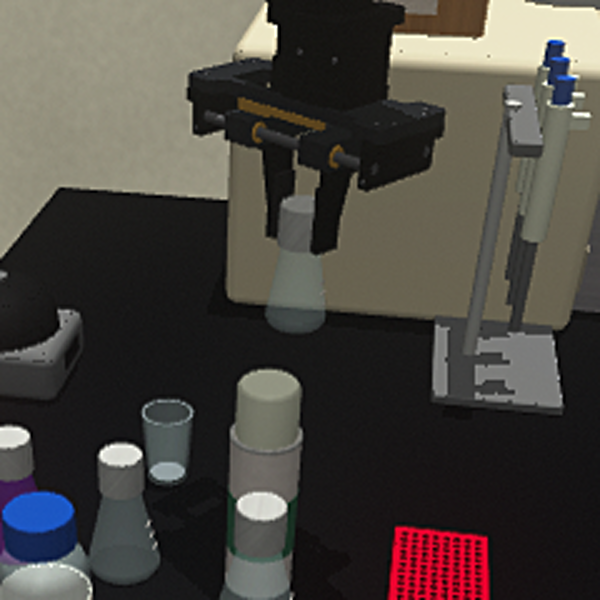

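Emit:
play_rows --motion '[[[1,-0.7,-2,0],[4,-2.8,-3,0],[7.5,-5.2,-3,0],[11,-7.7,-3,0],[14.5,-10.2,-3,0]]]'

```text
t: 11.05
ee_pos: [0.5055, -0.1503, 0.3008]
tool_rot: [-180.0, 0.0, 54.0]
force: [0.7, 1.2, 0.1]
gripper_width: 0.0376
```

Emit:
play_rows --motion '[[[3.5,-2.5,0,0],[7,-5,0,0],[10.5,-7.5,0,0],[14,-10,0,0],[17.5,-12.5,0,0]]]'

```text
t: 11.55
ee_pos: [0.5067, 0.0652, 0.3013]
tool_rot: [-180.0, -0.1, 54.1]
force: [1.3, 0.1, -0.2]
gripper_width: 0.0372
```

```bash
python3 -c "
from h import *
go(.51,.123,.26,54)"
```

```text
t 11.55 pos [0.5067 0.0652 0.3013] yaw 54.09 F [ 1.3  0.1 -0.2] w 0.0372 -> shift [ 4.88 -3.13  4.13] turn 0.002 joints [-68.  -1.  56.  99.   1.  81. -48.]
```

Emit:
play_rows --motion '[[[2.5,-1.6,1.5,0],[4.3,-2.8,3.5,0],[4.9,-3.1,4.1,0],[4.9,-3.1,4.1,0],[4.9,-3.1,4.1,0]]]'

```text
t: 12.05
ee_pos: [0.5113, 0.1196, 0.261]
tool_rot: [180.0, -0.0, 54.0]
force: [-0.6, 0.2, -0.2]
gripper_width: 0.0375
```

Emit:
play_rows --motion '[[[0,0,0,0],[0,0,0,0]]]'

```text
t: 12.25
ee_pos: [0.5113, 0.1202, 0.2611]
tool_rot: [180.0, -0.1, 54.0]
force: [-0.1, 0.9, 0.2]
gripper_width: 0.0373
```

```bash
python3 -c "
from h import *
go(.51,.123,.215,54)
f=grab('side');save(f,'s9.png',(200,150,440,390),2.5)
f=grab('top');save(f,'t9.png',(140,145,320,300),3.3)"
```

```text
t 12.25 pos [0.5113 0.1202 0.2611] yaw 53.97 F [-0.1  0.9  0.2] w 0.0373 -> shift [ 0.15 -0.27  4.61] turn -0.0 joints [-70.   4.  55. 101.  -3.  77. -50.]
```

View pics/s9.png

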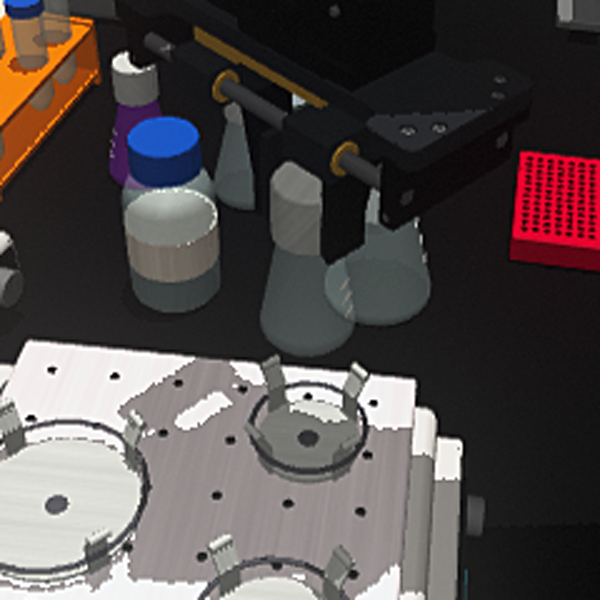

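View pics/t9.png

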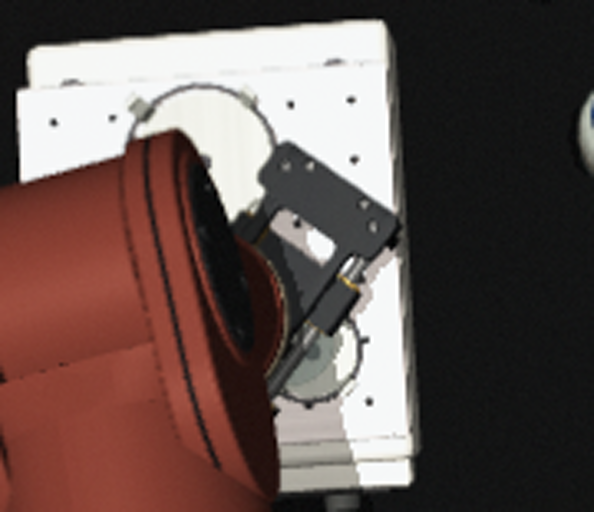

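Emit:
play_rows --motion '[[[0.1,-0.2,1.5,0],[0.1,-0.3,3.5,0],[0.1,-0.3,4.5,0],[0.1,-0.3,4.5,0],[0.1,-0.3,4.5,0]]]'

```text
t: 12.85
ee_pos: [0.5093, 0.1237, 0.2159]
tool_rot: [180.0, -0.0, 54.1]
force: [0.2, -0.2, -1.2]
gripper_width: 0.0377
```

```bash
python3 -c "
from h import *
go(.51,.123,.1745,54)
f=grab('side')
p=get_state()['ee_pos']
a=np.linspace(0,2*np.pi,200)
im=f['image'].copy()
for r,z,c in((.0255,p[2]-.0813,(255,0,0)),(.019,p[2]-.0813+.066,(0,255,0))):
    for u,v in proj(f,np.c_[p[0]+r*np.cos(a),p[1]+r*np.sin(a),z+0*a]): im[int(round(v)),int(round(u))]=c
f['image']=im
save(f,'s10.png',(260,200,400,360),3.7)"
```

```text
t 12.85 pos [0.5093 0.1237 0.2159] yaw 54.05 F [ 0.2 -0.2 -1.2] w 0.0377 -> shift [-0.01  0.1   4.14] turn 0.001 joints [-69.   6.  55. 105.  -5.  71. -49.]
```

View pics/s10.png

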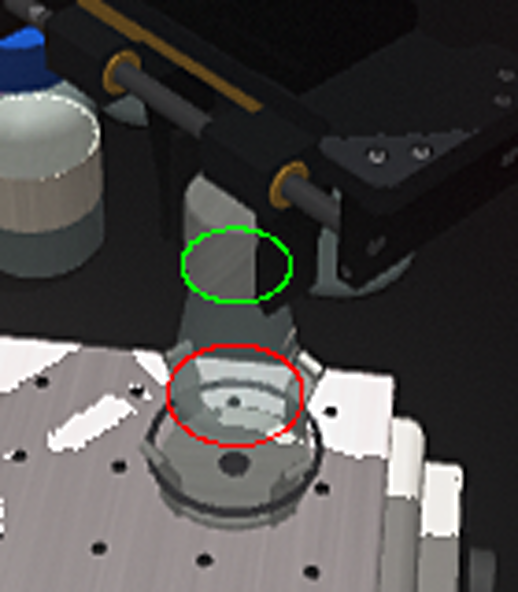

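Predicted outlines match the flask (base ellipse centre (234,395), directly above the clamp dot (234,463)). I'm lowering it.

Emit:
play_rows --motion '[[[0,0.1,1,0],[0,0.1,2,0],[0,0.1,3,0],[0,0.1,3.7,0],[0,0.1,3.7,0]]]'

```text
t: 13.4
ee_pos: [0.5091, 0.123, 0.177]
tool_rot: [-180.0, 0.1, 54.1]
force: [0.0, -0.3, -0.2]
gripper_width: 0.0372
```

```bash
python3 -c "
from h import *
go(.51,.123,.1743,54)"
```

```text
t 13.4 pos [0.5091 0.123  0.177 ] yaw 54.06 F [ 0.  -0.3 -0.2] w 0.0372 -> shift [0.05 0.07 0.27] turn 0.001 joints [-68.   9.  55. 108.  -8.  67. -46.]
```

Emit:
play_rows --motion '[[[0,0.1,0.1,0],[0,0.1,0.2,0],[0,0.1,0.3,0],[0,0.1,0.3,0],[0,0.1,0.3,0]]]'

```text
t: 13.9
ee_pos: [0.5106, 0.1228, 0.1754]
tool_rot: [180.0, -0.0, 54.1]
force: [-0.0, 0.5, -0.8]
gripper_width: 0.0376
```

Emit:
play_rows --motion '[[[0,0,0.1,0],[0,0,0.1,0],[0,0,0.15,0],[0,0,0.15,0]]]'

```text
t: 14.3
ee_pos: [0.5109, 0.1227, 0.1742]
tool_rot: [180.0, -0.0, 54.1]
force: [-0.6, -0.8, 4.5]
gripper_width: 0.0374
```

Contact: 4.5 N up at z = .1742, as expected for seated. I'm releasing and rising.

Emit:
play_rows --motion '[[[0,0,0,0],[0,0,0,0],[0,0,0,0],[0,0,0,0],[0,0,0,0]]]' --grip 1

```text
t: 14.8
ee_pos: [0.5105, 0.1227, 0.1738]
tool_rot: [-180.0, 0.0, 54.1]
force: [0.3, 0.3, -0.2]
gripper_width: 0.0694
```

Emit:
play_rows --motion '[[[0,0,0,0],[0,0,0,0],[0,0,-3,0],[0,0,-7,0],[0,0,-11,0]]]'

```text
t: 15.3
ee_pos: [0.5102, 0.1223, 0.285]
tool_rot: [-180.0, 0.1, 54.0]
force: [-0.2, 1.2, -0.3]
gripper_width: 0.0866
```

```bash
python3 -c "
from h import *
go(.5107,-.2232,.28,54)
f=grab('side');save(f,'s11.png',(200,150,440,390),2.5)"
```

```text
t 15.3 pos [0.5102 0.1223 0.285 ] yaw 54.04 F [-0.2  1.2 -0.3] w 0.0866 -> shift [-27.94  20.32   0.5 ] turn 0.001 joints [-71.   2.  55.  99.  -2.  80. -51.]
```

View pics/s11.png

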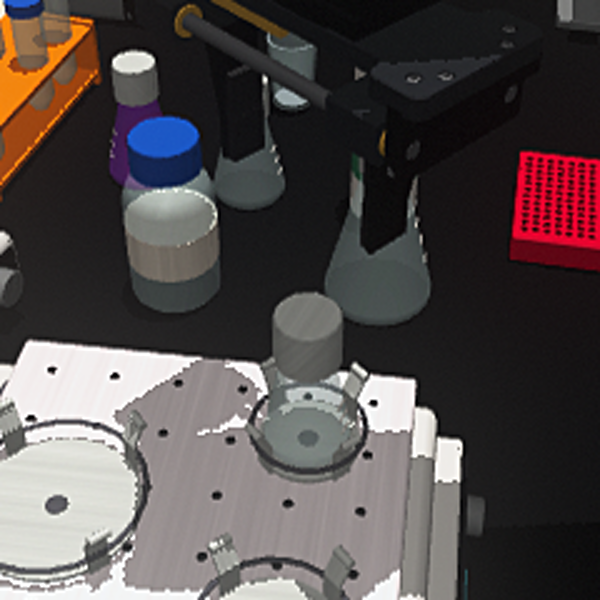

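The small flask is seated. Next, the can goes back.

Emit:
play_rows --motion '[[[-3.5,2.5,0,0],[-7.5,5.5,0,0],[-11.5,8.4,0,0],[-15.5,11.3,0,0],[-19.5,14.2,0,0]]]'

```text
t: 15.85
ee_pos: [0.5108, -0.1205, 0.2841]
tool_rot: [-180.0, -0.1, 54.1]
force: [0.5, 0.5, -0.8]
gripper_width: 0.0873
```

Emit:
play_rows --motion '[[[-3.5,2.5,1,0],[-7,5,2,0],[-8.4,6.1,3,0],[-8.4,6.1,3,0],[-8.4,6.1,3,0]]]'

```text
t: 16.35
ee_pos: [0.5111, -0.2225, 0.2537]
tool_rot: [-180.0, 0.0, 54.0]
force: [0.1, 0.4, 0.3]
gripper_width: 0.0871
```

```bash
python3 -c "
from h import *
go(.5107,-.2232,.1704,54)"
```

```text
t 16.35 pos [ 0.5111 -0.2225  0.2537] yaw 54.0 F [0.1 0.4 0.3] w 0.0871 -> shift [-0.08  0.01  8.33] turn 0.0 joints [-40.  15.  70.  98. -14.  77.  -3.]
```

Emit:
play_rows --motion '[[[-0.1,0,3,0],[-0.1,0,6,0],[-0.1,0,8.3,0],[-0.1,0,8.3,0],[-0.1,0,8.3,0]]]'

```text
t: 16.85
ee_pos: [0.5113, -0.2221, 0.1718]
tool_rot: [180.0, -0.0, 54.2]
force: [-0.8, -0.0, 0.7]
gripper_width: 0.0871
```

Emit:
play_rows --motion '[[[0,0,0,0],[0,0,0,0],[0,0,0,0],[0,0,0,0],[0,0,0,0]]]' --grip 0

```text
t: 17.35
ee_pos: [0.5108, -0.2232, 0.171]
tool_rot: [180.0, -0.0, 54.1]
force: [0.5, -0.7, 0.7]
gripper_width: 0.0547
```

Emit:
play_rows --motion '[[[0,0,0,0],[0,0,0,0],[0,0,-1,0],[0,0,-3,0],[0,0,-5,0]]]'

```text
t: 17.85
ee_pos: [0.5102, -0.2232, 0.2217]
tool_rot: [-180.0, 0.0, 54.0]
force: [0.6, -0.4, -2.3]
gripper_width: 0.0497
```

```bash
python3 -c "
from h import *
go(.4434,-.225,.22,54)
go(.4435,-.3177,.22,54)"
```

```text
t 17.85 pos [ 0.5102 -0.2232  0.2217] yaw 54.04 F [ 0.6 -0.4 -2.3] w 0.0497 -> shift [-4.07 -5.31  0.17] turn 0.001 joints [-38.  17.  69. 101. -16.  74.  -2.]
t 17.85 pos [ 0.5102 -0.2232  0.2217] yaw 54.04 F [ 0.6 -0.4 -2.3] w 0.0497 -> shift [-11.57   0.15   0.17] turn 0.001 joints [-38.  17.  69. 101. -16.  74.  -2.]
```

Gripped and lifted. The small flask is gone from there, so the path back can be direct.

Emit:
play_rows --motion '[[[-2.5,0,0,0],[-5.5,0,0,0],[-8.5,0.1,0,0],[-10.7,0.1,0,0],[-11.6,0.2,0,0]]]'

```text
t: 18.35
ee_pos: [0.4424, -0.3203, 0.2214]
tool_rot: [180.0, -0.0, 53.9]
force: [-0.3, 0.8, -2.5]
gripper_width: 0.0495
```

Emit:
play_rows --motion '[[[0,0,0,0],[0,0,1.5,0],[0,0,3,0],[0,0,3,0],[0,0,3,0]]]'

```text
t: 18.85
ee_pos: [0.4442, -0.3176, 0.1901]
tool_rot: [-179.9, 0.1, 54.1]
force: [0.3, 0.4, -2.0]
gripper_width: 0.0496
```

```bash
python3 -c "
from h import *
go(.4435,-.3177,.171,54)"
```

```text
t 18.85 pos [ 0.4442 -0.3176  0.1901] yaw 54.11 F [ 0.3  0.4 -2. ] w 0.0496 -> shift [-0.05 -0.05  1.91] turn 0.002 joints [-27.  17.  69. 104. -17.  70.  11.]
```

Emit:
play_rows --motion '[[[-0.05,-0.05,0.8,0],[-0.05,-0.05,1.5,0],[-0.05,-0.05,1.8,0],[-0.05,-0.05,1.95,0],[-0.05,-0.05,1.95,0]]]'

```text
t: 19.35
ee_pos: [0.4435, -0.3185, 0.1713]
tool_rot: [180.0, 0.0, 54.1]
force: [0.4, 0.2, -1.4]
gripper_width: 0.0491
```

Emit:
play_rows --motion '[[[0,0,0,0],[0,0,0,0]]]'

```text
t: 19.55
ee_pos: [0.4436, -0.3185, 0.1716]
tool_rot: [180.0, -0.0, 54.1]
force: [-0.0, 0.6, -2.6]
gripper_width: 0.0497
```

Emit:
play_rows --motion '[[[0,0,0.05,0],[0.05,0,0.1,0],[0.05,0,0.1,0],[0.05,0,0.1,0]]]'

```text
t: 19.95
ee_pos: [0.444, -0.3184, 0.1709]
tool_rot: [180.0, 0.0, 54.1]
force: [-2.6, -0.2, 6.4]
gripper_width: 0.0494
```

In contact. I'm releasing and rising.

Emit:
play_rows --motion '[[[0,0,0,0],[0,0,0,0],[0,0,0,0],[0,0,0,0],[0,0,0,0]]]' --grip 1

```text
t: 20.45
ee_pos: [0.4438, -0.3179, 0.1703]
tool_rot: [-180.0, 0.0, 54.1]
force: [-0.1, -0.1, -0.8]
gripper_width: 0.081
```

Emit:
play_rows --motion '[[[0,0,0,0],[0,0,-3,0],[0,0,-7,0],[2,0,-9,0],[6,0,-9,0]]]'

```text
t: 20.95
ee_pos: [0.4787, -0.2727, 0.2636]
tool_rot: [179.7, -0.1, 53.7]
force: [1.1, 0.3, 0.5]
gripper_width: 0.0871
```

```bash
python3 -c "
from h import *
go(.6287,-.2222,.2,54)"
```

```text
t 20.95 pos [ 0.4787 -0.2727  0.2636] yaw 53.73 F [1.1 0.3 0.5] w 0.0871 -> shift [12.95  9.11  6.36] turn -0.005 joints [-36.  13.  72.  98. -13.  78.   1.]
```

Emit:
play_rows --motion '[[[3,2,0,0],[6.5,4.5,1,0],[10,7,2,0],[12.9,9.1,3,0],[12.9,9.1,3,0]]]'

```text
t: 21.45
ee_pos: [0.6321, -0.214, 0.2269]
tool_rot: [-179.8, 0.1, 54.4]
force: [-0.5, 0.6, -0.4]
gripper_width: 0.0871
```

Emit:
play_rows --motion '[[[0,0,0,0],[0,0,2,0],[0,0,4,0],[0,0,4,0],[0,0,4,0]]]'

```text
t: 21.95
ee_pos: [0.6278, -0.219, 0.1913]
tool_rot: [180.0, -0.0, 54.0]
force: [-0.0, -0.4, 0.4]
gripper_width: 0.0872
```

```bash
python3 -c "
from h import *
go(.6287,-.2222,.097,54)
f=grab('side');save(f,'s12.png',(210,50,450,290),2.5)"
```

```text
t 21.95 pos [ 0.6278 -0.219   0.1913] yaw 54.0 F [-0.  -0.4  0.4] w 0.0872 -> shift [-0.21  0.26  9.43] turn 0.0 joints [-25.  33.  60.  87. -29.  76.   1.]
```

View pics/s12.png

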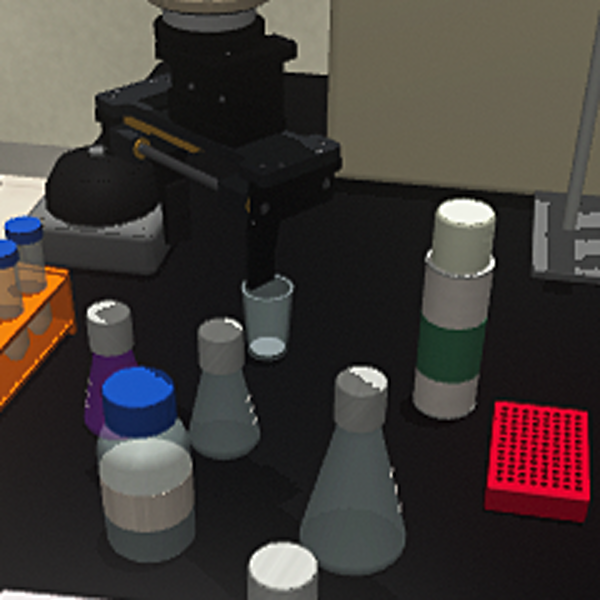

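The can is back upright at its spot. I'm descending on the medium flask.

Emit:
play_rows --motion '[[[-0.2,0.25,2.5,0],[-0.2,0.25,5.5,0],[-0.2,0.25,8,0],[-0.2,0.25,9.4,0],[-0.2,0.25,9.4,0]]]'

```text
t: 22.5
ee_pos: [0.6287, -0.2212, 0.0956]
tool_rot: [-179.9, 0.0, 54.1]
force: [-0.3, 0.1, 0.3]
gripper_width: 0.0871
```

Emit:
play_rows --motion '[[[0,0,0,0],[0,0,0,0],[0,0,0,0],[0,0,0,0],[0,0,0,0]]]' --grip 0

```text
t: 23.0
ee_pos: [0.6294, -0.2214, 0.0967]
tool_rot: [180.0, -0.0, 54.1]
force: [0.8, 0.7, 0.5]
gripper_width: 0.055
```

Emit:
play_rows --motion '[[[0,0,0,0],[0,0,0,0],[0,0,0,0],[0,0,0,0],[0,0,0,0]]]'

```text
t: 23.5
ee_pos: [0.6293, -0.2214, 0.0964]
tool_rot: [180.0, 0.0, 54.1]
force: [0.3, -0.3, 1.1]
gripper_width: 0.0373
```

```bash
python3 -c "
from h import *
go(.6287,-.2222,.097,54)
go(.5033,.2525,.36,54)"
```

```text
t 23.5 pos [ 0.6293 -0.2214  0.0964] yaw 54.07 F [ 0.3 -0.3  1.1] w 0.0373 -> shift [-0.1  -0.   -0.06] turn 0.001 joints [-23.  38.  56.  92. -33.  68.   4.]
t 23.5 pos [ 0.6293 -0.2214  0.0964] yaw 54.07 F [ 0.3 -0.3  1.1] w 0.0373 -> shift [ 30.98 -38.01 -26.36] turn 0.001 joints [-23.  38.  56.  92. -33.  68.   4.]
```

Emit:
play_rows --motion '[[[0,0,-2,0],[0,0,-6,0],[0,0,-10.5,0],[0,0,-15,0],[0,0,-19.5,0]]]'

```text
t: 24.0
ee_pos: [0.6288, -0.2213, 0.293]
tool_rot: [-180.0, 0.0, 54.1]
force: [0.8, 0.8, -1.0]
gripper_width: 0.0373
```

Emit:
play_rows --motion '[[[1.5,-1.8,-3,0],[4,-4.9,-6,0],[6.5,-8,-6,0],[9,-11,-6,0],[11.5,-14.1,-6,0]]]'

```text
t: 24.5
ee_pos: [0.582, -0.0443, 0.3513]
tool_rot: [-180.0, -0.0, 54.1]
force: [-0.1, 0.5, -0.6]
gripper_width: 0.0371
```

```bash
python3 -c "
from h import *
go(.5039,.2533,.34,54)"
```

```text
t 24.5 pos [ 0.582  -0.0443  0.3513] yaw 54.06 F [-0.1  0.5 -0.6] w 0.0371 -> shift [ 19.51 -23.79   1.13] turn 0.001 joints [-54.  17.  69.  85. -16.  89. -22.]
```

Emit:
play_rows --motion '[[[2.7,-3.3,0,0],[5.4,-6.6,0,0],[8.1,-9.9,0,0],[10.8,-13.2,0,0],[13.5,-16.5,0,0]]]'

```text
t: 25.0
ee_pos: [0.5273, 0.162, 0.3513]
tool_rot: [-180.0, -0.0, 54.1]
force: [1.1, 0.6, -0.7]
gripper_width: 0.037
```

```bash
python3 -c "
from h import *
go(.5039,.2533,.30,54)"
```

```text
t 25.0 pos [0.5273 0.162  0.3513] yaw 54.08 F [ 1.1  0.6 -0.7] w 0.037 -> shift [ 6.02 -7.25  5.13] turn 0.001 joints [-83.   9.  70.  89.  -9.  87. -49.]
```

Emit:
play_rows --motion '[[[2.5,-3,0,0],[5,-6,2,0],[6,-7.2,4,0],[6,-7.2,5,0],[6,-7.2,5,0]]]'

```text
t: 25.5
ee_pos: [0.5046, 0.2503, 0.3002]
tool_rot: [-180.0, 0.1, 54.0]
force: [-0.3, -0.3, -0.1]
gripper_width: 0.0368
```

Emit:
play_rows --motion '[[[0,0,2,0],[0,0,4,0],[0,0,6,0],[0,0,6,0],[0,0,6,0]]]'

```text
t: 26.0
ee_pos: [0.5059, 0.2501, 0.2426]
tool_rot: [180.0, -0.0, 53.9]
force: [0.4, 0.3, -0.7]
gripper_width: 0.0372
```

```bash
cat >> h.py <<'E'
def overlay(off,rb,hc,name,box,s):
    f=grab('side'); p=get_state()['ee_pos']; a=np.linspace(0,2*np.pi,200); im=f['image'].copy()
    for r,z,c in((rb,p[2]-off,(255,0,0)),(.019,p[2]-off+hc,(0,255,0))):
        for u,v in proj(f,np.c_[p[0]+r*np.cos(a),p[1]+r*np.sin(a),z+0*a]):
            if 0<=v<480 and 0<=u<640: im[int(round(v)),int(round(u))]=c
    f['image']=im; save(f,name,box,s)
E
python3 -c "
from h import *
go(.5039,.2533,.1894,54)
overlay(.0964,.032,.081,'s13.png',(210,240,410,450),2.8)"
```

```text
t 26.0 pos [0.5059 0.2501 0.2426] yaw 53.95 F [ 0.4  0.3 -0.7] w 0.0372 -> shift [ 0.14 -0.35  5.32] turn -0.001 joints [-85.  15.  65.  98. -14.  76. -53.]
```

View pics/s13.png

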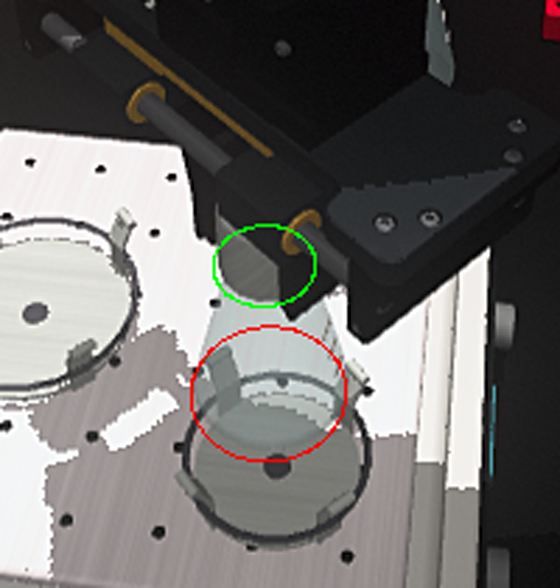

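Emit:
play_rows --motion '[[[0.15,-0.35,0.3,0],[0.15,-0.35,0.5,0],[0.15,-0.35,0.5,0],[0.15,-0.35,0.5,0]]]'

```text
t: 26.45
ee_pos: [0.5031, 0.2548, 0.2364]
tool_rot: [180.0, -0.0, 54.1]
force: [0.5, -0.7, -1.1]
gripper_width: 0.0375
```

```bash
python3 -c "
from h import *
go(.5039,.2533,.1894,54)"
```

```text
t 26.45 pos [0.5031 0.2548 0.2364] yaw 54.09 F [ 0.5 -0.7 -1.1] w 0.0375 -> shift [-0.07  0.15  4.7 ] turn 0.002 joints [-86.  16.  65.  98. -15.  75. -54.]
```

Emit:
play_rows --motion '[[[-0.05,0.15,1,0],[-0.05,0.15,2,0],[-0.05,0.15,3,0],[-0.05,0.15,4,0],[-0.05,0.15,4.2,0]]]'

```text
t: 26.95
ee_pos: [0.5033, 0.2531, 0.1927]
tool_rot: [-180.0, 0.1, 54.1]
force: [-0.2, 0.6, -1.2]
gripper_width: 0.0378
```

Emit:
play_rows --motion '[[[0,0,0.1,0],[0,0,0.2,0],[0,0,0.3,0],[0,0,0.3,0],[0,0,0.3,0]]]'

```text
t: 27.45
ee_pos: [0.5041, 0.2534, 0.1915]
tool_rot: [180.0, -0.0, 54.1]
force: [-0.2, -0.2, -1.1]
gripper_width: 0.0375
```

```bash
python3 -c "
from h import *
go(.5039,.2533,.1894,54)"
```

```text
t 27.45 pos [0.5041 0.2534 0.1915] yaw 54.08 F [-0.2 -0.2 -1.1] w 0.0375 -> shift [-0.02 -0.01  0.21] turn 0.001 joints [-84.  18.  63. 102. -17.  71. -51.]
```

Emit:
play_rows --motion '[[[0,0,0.1,0],[0,0,0.15,0],[0,0,0.2,0],[0,0,0.2,0]]]'

```text
t: 27.85
ee_pos: [0.5041, 0.2534, 0.1893]
tool_rot: [-180.0, -0.0, 54.1]
force: [-0.2, -0.2, -1.4]
gripper_width: 0.0372
```

Emit:
play_rows --motion '[[[0,0,0.05,0],[0,0,0.1,0],[0,0,0.1,0]]]'

```text
t: 28.15
ee_pos: [0.5044, 0.2535, 0.1891]
tool_rot: [-180.0, -0.0, 54.1]
force: [-1.0, -1.3, 7.9]
gripper_width: 0.037
```

Seated (7.9 N). I'm releasing.

Emit:
play_rows --motion '[[[0,0,0,0],[0,0,0,0],[0,0,0,0],[0,0,0,0],[0,0,0,0]]]' --grip 1

```text
t: 28.65
ee_pos: [0.504, 0.2534, 0.1882]
tool_rot: [-180.0, 0.0, 54.1]
force: [-0.1, -0.0, 0.1]
gripper_width: 0.0693
```

Emit:
play_rows --motion '[[[0,0,0,0],[0,0,0,0],[0,0,-3,0],[0,0,-7,0],[0,0,-11,0]]]'

```text
t: 29.15
ee_pos: [0.5038, 0.253, 0.2995]
tool_rot: [-180.0, 0.1, 54.0]
force: [0.8, 0.4, 0.1]
gripper_width: 0.0868
```

```bash
python3 -c "
from h import *
go(.4994,-.112,.30,54)
f=grab('side');save(f,'s14.png',(170,200,410,450),2.4)"
```

```text
t 29.15 pos [0.5038 0.253  0.2995] yaw 54.05 F [0.8 0.4 0.1] w 0.0868 -> shift [-29.8   21.08  -0.05] turn 0.001 joints [-88.  13.  67.  93. -12.  82. -56.]
```

View pics/s14.png

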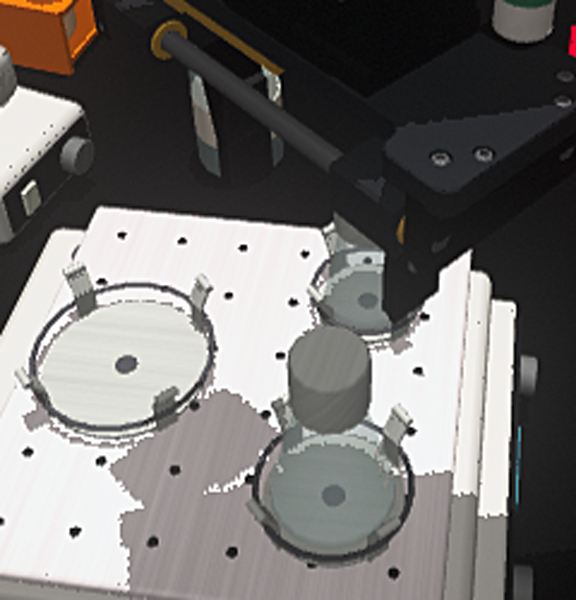

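The medium flask is seated in its clamp. On to the large one.

Emit:
play_rows --motion '[[[-3.5,2.5,0,0],[-7.4,5.3,0,0],[-11.4,8.1,0,0],[-15.4,10.9,0,0],[-19.4,13.7,0,0]]]'

```text
t: 29.7
ee_pos: [0.501, 0.014, 0.2979]
tool_rot: [-180.0, -0.1, 54.1]
force: [1.5, 0.8, 1.6]
gripper_width: 0.0874
```

Emit:
play_rows --motion '[[[-4,2.8,1,0],[-8,5.7,3,0],[-10.4,7.4,6,0],[-10.4,7.4,7,0],[-10.4,7.4,7,0]]]'

```text
t: 30.2
ee_pos: [0.4923, -0.1097, 0.2297]
tool_rot: [179.8, -0.2, 54.1]
force: [-0.6, 0.2, 0.4]
gripper_width: 0.0869
```

Emit:
play_rows --motion '[[[0,0,0,0],[0,0,0,0]]]'

```text
t: 30.4
ee_pos: [0.4937, -0.1099, 0.2314]
tool_rot: [179.7, -0.3, 54.1]
force: [0.7, 0.9, 0.3]
gripper_width: 0.0869
```

```bash
python3 -c "
from h import *
go(.4994,-.112,.136,54)
f=grab('side');save(f,'s15.png',(250,50,490,290),2.4)"
```

```text
t 30.4 pos [ 0.4937 -0.1099  0.2314] yaw 54.06 F [0.7 0.9 0.3] w 0.0869 -> shift [0.17 0.58 9.54] turn 0.001 joints [-85. -22.  79. 107.  22.  78. -47.]
```

View pics/s15.png

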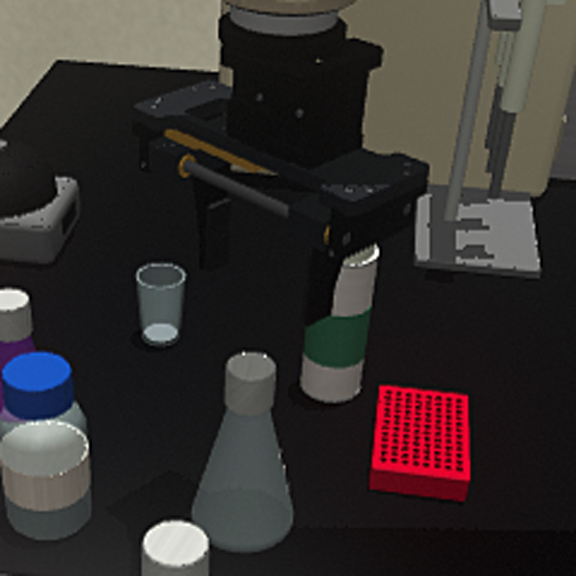

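The last reading shows J2 and J3 at their range ends (−22 and 79), because the elbow has drifted in its null space. I'll check exact values, then fit a kinematic model from the logged poses to plan an unwinding route before moving.

```bash
cat > kin.py <<'E'
import numpy as np
from scipy.spatial.transform import Rotation as Ro
from scipy.optimize import least_squares
D=[([-81,19,2,84,-1,77,-3],[.1593,.6297,.2357],165.8),([-72,7,14,93,-2,80,-22],[.3236,.4581,.2867],125.37),([-58,7,27,88,-3,85,-36],[.4902,.2843,.3316],85.3),
([-49,-7,36,101,4,84,-48],[.4703,.0445,.321],56.7),([-39,-6,54,101,5,83,-22],[.4519,-.1943,.3112],54.06),([-28,11,67,99,-10,77,5],[.4414,-.3208,.2574],53.7),
([-23,16,64,106,-16,68,10],[.4434,-.3177,.1704],54.1),([-19,25,62,98,-23,72,12],[.5032,-.3269,.1808],54.1),([-14,31,56,103,-29,62,17],[.5032,-.3289,.0813],54.1),
([-21,21,65,90,-19,81,10],[.503,-.3291,.2735],54.05),([-68,-1,56,99,1,81,-48],[.5067,.0652,.3013],54.1),([-68,9,55,108,-8,67,-46],[.5091,.123,.177],54.1),
([-25,33,60,87,-29,76,1],[.6278,-.219,.1913],54),([-54,17,69,85,-16,89,-22],[.582,-.0443,.3513],54.06),([-84,18,63,102,-17,71,-51],[.5041,.2534,.1915],54.1),([-88,13,67,93,-12,82,-56],[.5038,.253,.2995],54.05)]
rz=lambda a:Ro.from_euler('z',a,degrees=True).as_matrix(); ry=lambda a:Ro.from_euler('y',a,degrees=True).as_matrix()
def fk(q,p,s):
    # base yaw, d1,d3,d5,d7, a-offsets at elbow
    b,d1,d3,d5,d7,a3,a5,a6,o7=p
    R=rz(b)@rz(s[0]*q[0]); x=np.array([0,0,d1])
    R=R@ry(q[1]); R2=R@rz(s[1]*q[2]); x=x+R2@[a3,0,d3]
    R=R2@ry(q[3]); x=x+R@[a5,0,0]; R=R@rz(s[2]*q[4]); x=x+R@[0,0,d5]
    R=R@ry(q[5]); x=x+R@[a6,0,0]; R=R@rz(s[3]*q[6]+o7); x=x+R@[0,0,d7]
    return x,R
def res(p,s,full=False):
    r=[]
    for q,x,yaw in D:
        X,R=fk(q,p,s); T=Ro.from_euler('xyz',[180,0,yaw],degrees=True).as_matrix()
        r+=list((X-x)*100); r+=list((Ro.from_matrix(R@T.T).as_rotvec())*20)
    return np.array(r)
if __name__=="__main__":
    import itertools
    from cell import get_state
    print(get_state()["joint_pos"])
    out=[]
    for s in itertools.product([1,-1],repeat=4):
      for b in (0,90,180,270):
       for o in(0,90,180,270):
        p0=[b,.3,.3,.3,.2,0,0,0,o]
        q=least_squares(res,p0,args=(s,),x_scale=[50,.1,.1,.1,.1,.05,.05,.05,50],max_nfev=60)
        out.append((q.cost,s,q.x))
    out.sort(key=lambda o:o[0])
    for o in out[:3]: print(round(o[0],2),o[1],o[2].round(3))
E
python3 kin.py
```

```text
[-84.55308758 -21.82128001  79.30810194 106.8615187   21.9953218
  77.85029818 -46.68382159]
5.8 (-1, -1, -1, -1) [-3.6100e+00 -1.1000e-02  4.6400e-01  4.8300e-01  1.0800e-01 -9.0000e-03
 -3.0000e-02 -3.8000e-02  8.6332e+01]
5.8 (-1, -1, -1, -1) [ 3.5639e+02 -1.1000e-02  4.6400e-01  4.8300e-01  1.0800e-01 -9.0000e-03
 -3.0000e-02 -3.8000e-02  8.6332e+01]
5.8 (-1, -1, -1, -1) [ 3.56390e+02 -1.10000e-02  4.64000e-01  4.83000e-01  1.08000e-01
 -9.00000e-03 -3.00000e-02 -3.80000e-02  4.46332e+02]
```

```bash
cat > sim.py <<'E'
from kin import *
P=[-3.61,-.011,.464,.483,.108,-.009,-.03,-.038,86.332];S=(-1,-1,-1,-1)
lo=np.array([-147.57,-21.85,-74.77,14.55,-85.83,4.83,-152.11]);hi=np.array([147.57,119.76,79.35,137.4,265.84,119.75,152.11])
def jac(q):
    x0,R0=fk(q,P,S);J=np.zeros((6,7))
    for i in range(7):
        d=np.array(q,float);d[i]+=.01
        x,R=fk(d,P,S);J[:3,i]=(x-x0)/np.radians(.01);J[3:,i]=Ro.from_matrix(R@R0.T).as_rotvec()/np.radians(.01)
    return J,x0,R0
def run(q,way,step=.01,nul=0,verbose=True):
    q=np.array(q,float);x,R=fk(q,P,S);yaw=np.degrees(np.arctan2(R[1,0],R[0,0]))
    # offset correct so that model start matches the given first waypoint
    for (wx,wy,wz,wyaw) in way:
        tgt=np.array([wx,wy,wz]);x,R=fk(q,P,S);yaw=np.degrees(np.arctan2(R[1,0],R[0,0]))
        dy=(wyaw-yaw+180)%360-180
        n=int(max(np.linalg.norm(tgt-x)/step,abs(dy)/2,1))
        x0=x.copy()
        for k in range(1,n+1):
            xt=x0+(tgt-x0)*k/n; Rt=Ro.from_euler('xyz',[180,0,yaw+dy*k/n],degrees=True).as_matrix()
            for _ in range(2):
                J,xc,Rc=jac(q);e=np.r_[xt-xc,Ro.from_matrix(Rt@Rc.T).as_rotvec()]
                q=q+np.degrees(np.linalg.pinv(J)@e)
        if verbose: print(np.round(way and (wx,wy,wz,wyaw),3),q.round(0),"*LIMIT" if ((q<lo+3)|(q>hi-3)).any() else "")
    return q
E
cat > a.py <<'E'
from sim import *
print("start pass"); q=run([-81,19,2,84,-1,77,-3],[(.1593,.6297,.2357,165.8),(.3236,.4581,.2867,125.4),(.4902,.2843,.3316,85.3),(.4703,.0445,.321,56.7),(.452,-.194,.311,54),(.4414,-.3208,.257,54),(.4434,-.3177,.1704,54),(.4434,-.28,.22,54),(.51,-.223,.22,54),(.51,-.223,.17,54),(.51,-.223,.24,54),(.503,-.329,.24,54),(.503,-.329,.08,54),(.503,-.329,.30,54),(.507,.065,.30,54),(.51,.122,.175,54)])
E
python3 a.py
```

```text
start pass
[1.590e-01 6.300e-01 2.360e-01 1.658e+02] [-81.  18.   2.  86.  -1.  76.  -3.] 
[  0.324   0.458   0.287 125.4  ] [-71.   7.  14.  94.  -2.  80. -22.] 
[ 0.49   0.284  0.332 85.3  ] [-58.   7.  27.  88.  -3.  85. -36.] 
[4.70e-01 4.40e-02 3.21e-01 5.67e+01] [-49.  -6.  36. 101.   4.  84. -46.] 
[ 0.452 -0.194  0.311 54.   ] [-38.  -4.  55. 100.   4.  83. -20.] 
[ 0.441 -0.321  0.257 54.   ] [-25.  10.  64.  99.  -9.  77.   5.] 
[ 0.443 -0.318  0.17  54.   ] [-22.  15.  62. 106. -14.  67.   8.] 
[ 0.443 -0.28   0.22  54.   ] [-30.   7.  63. 105.  -7.  72.  -1.] 
[ 0.51  -0.223  0.22  54.   ] [-32.  13.  60. 101. -12.  73.  -6.] 
[ 0.51  -0.223  0.17  54.   ] [-31.  16.  59. 105. -15.  67.  -4.] 
[ 0.51  -0.223  0.24  54.   ] [-33.  12.  60.  99. -11.  75.  -7.] 
[ 0.503 -0.329  0.24  54.   ] [-18.  20.  60.  93. -18.  77.   8.] 
[ 0.503 -0.329  0.08  54.   ] [-14.  29.  54. 104. -26.  61.  14.] 
[ 0.503 -0.329  0.3   54.   ] [-18.  19.  60.  87. -16.  84.   7.] 
[ 0.507  0.065  0.3   54.   ] [-56.   0.  45.  99.  -0.  81. -47.] 
[ 0.51   0.122  0.175 54.   ] [-57.   7.  43. 109.  -5.  66. -49.]
```

```bash
cat > b.py <<'E'
from sim import *
q0=[-84.55,-21.82,79.31,106.86,22,77.85,-46.68]
q1=run(q0,[(.56,-.10,.30,54)])
rng=np.random.default_rng(0)
best=[]
import itertools,time
t0=time.time()
while time.time()-t0<400:
    n=rng.integers(1,4);w=[]
    for _ in range(n):
        r=rng.uniform(.5,.8);az=np.radians(rng.uniform(-35,45));w.append((r*np.cos(az),r*np.sin(az),rng.choice([.32,.4]),rng.choice([-60,-30,0,30,54,80,110,140])))
    w.append((.4994,-.112,.24,w[-1][3]))
    bad=False;q=q1
    for x in w:
        q=run(q,[x],step=.03,verbose=False)
        if ((q<lo+3)|(q>hi-3)).any(): bad=True;break
    if bad: continue
    best.append((q[2],q,w))
best.sort(key=lambda b:abs(b[0]))
print(len(best))
for b in best[:6]: print(b[1].round(0),[tuple(np.round(x,2)) for x in b[2]])
E
python3 b.py
```

```text
[ 0.56 -0.1   0.3  54.  ] [-110.  -24.   97.   91.   24.   86.  -50.] *LIMIT
3
[-46.   2.  57. 105.  -2.  74. -25.] [(np.float64(0.38), np.float64(0.35), np.float64(0.32), np.float64(0.0)), (np.float64(0.76), np.float64(0.21), np.float64(0.32), np.float64(54.0)), (np.float64(0.5), np.float64(-0.11), np.float64(0.24), np.float64(54.0))]
[-54.   3.  65. 105.  -3.  74.  62.] [(np.float64(0.44), np.float64(0.27), np.float64(0.32), np.float64(30.0)), (np.float64(0.43), np.float64(0.42), np.float64(0.32), np.float64(110.0)), (np.float64(0.65), np.float64(-0.01), np.float64(0.32), np.float64(140.0)), (np.float64(0.5), np.float64(-0.11), np.float64(0.24), np.float64(140.0))]
[-57.   3.  69. 105.  -3.  74.   2.] [(np.float64(0.41), np.float64(0.33), np.float64(0.32), np.float64(30.0)), (np.float64(0.63), np.float64(-0.0), np.float64(0.4), np.float64(0.0)), (np.float64(0.54), np.float64(0.32), np.float64(0.32), np.float64(80.0)), (np.float64(0.5), np.float64(-0.11), np.float64(0.24), np.float64(80.0))]
```

```bash
cat > c.py <<'E'
from sim import *
q0=np.array([-84.55,-21.82,79.31,106.86,22,77.85,-46.68])
J,x,R=jac(q0); G=np.degrees(np.linalg.pinv(J))
print("x,R",x,np.degrees(np.arctan2(R[1,0],R[0,0])))
print("per cm x,y,z:\n",(G[:,:3]*.01).round(2).T); print("per deg yaw",(G[:,5]*np.pi/180).round(3))
u,s,v=np.linalg.svd(J);print("null",v[-1].round(2), s.round(2))
for w in [[(.50,-.11,.35,54)],[(.5,.05,.24,54)],[(.5,-.11,.24,10)],[(.5,-.11,.24,100)],[(.5,.05,.3,10)],[(.5,.05,.3,100)],[(.5,-.2,.24,54)]]:
    run(q0,w)
E
python3 c.py
```

```text
x,R [ 0.47866363 -0.11772054  0.24049276] 54.1147705037606
per cm x,y,z:
 [[-3.2   0.46  3.18 -1.15 -0.21 -0.19  0.22]
 [-0.14  0.42 -0.66  0.3  -0.45 -0.16 -0.77]
 [ 0.55  0.07 -0.89 -0.94 -0.24  1.17  0.12]]
per deg yaw [-0.146 -0.286 -0.066 -0.008  0.268  0.11   0.742]
null [ 0.29  0.56  0.13  0.02 -0.54 -0.22  0.51] [1.85 1.51 1.35 0.47 0.33 0.12]
[ 0.5  -0.11  0.35 54.  ] [-90. -19.  81.  93.  19.  90. -45.] *LIMIT
[5.0e-01 5.0e-02 2.4e-01 5.4e+01] [-104.  -12.   86.  106.   13.   75.  -57.] *LIMIT
[ 0.5  -0.11  0.24 10.  ] [-92. -10.  94. 105.  10.  75. -81.] *LIMIT
[  0.5   -0.11   0.24 100.  ] [-96. -34.  80. 104.  33.  84. -12.] *LIMIT
[ 0.5   0.05  0.3  10.  ] [-83.  -3.  71. 100.   3.  81. -93.] 
[5.e-01 5.e-02 3.e-01 1.e+02] [-107.  -25.   77.   99.   24.   86.  -22.] *LIMIT
[ 0.5  -0.2   0.24 54.  ] [-91. -26.  91. 101.  26.  80. -41.] *LIMIT
```

```bash
cat > d.py <<'E'
from sim import *
q0=np.array([-84.55,-21.82,79.31,106.86,22,77.85,-46.68])
x,R=fk(q0,P,S)
for dx in (0,-.01,-.02):
    print(dx)
    run(q0,[(x[0]+dx*k/5,x[1]+.032*k,x[2]+.012*k,54.1-8.5*k) for k in range(1,6)],step=.005)
E
python3 d.py
```

```text
0
[ 0.479 -0.086  0.252 45.6  ] [-83. -18.  77. 106.  18.  78. -55.] *LIMIT
[ 0.479 -0.054  0.264 37.1  ] [-81. -15.  73. 106.  15.  79. -65.] 
[ 4.79e-01 -2.20e-02  2.76e-01  2.86e+01] [-79. -13.  69. 105.  12.  80. -74.] 
[4.79e-01 1.00e-02 2.88e-01 2.01e+01] [-78. -11.  65. 104.  10.  81. -85.] 
[ 0.479  0.042  0.3   11.6  ] [-77.  -9.  62. 102.   8.  82. -95.] 
-0.01
[ 0.477 -0.086  0.252 45.6  ] [-82. -18.  76. 107.  18.  78. -55.] 
[ 0.475 -0.054  0.264 37.1  ] [-80. -16.  71. 106.  15.  79. -65.] 
[ 4.73e-01 -2.20e-02  2.76e-01  2.86e+01] [-78. -14.  67. 106.  13.  80. -75.] 
[4.71e-01 1.00e-02 2.88e-01 2.01e+01] [-76. -12.  62. 105.  11.  81. -86.] 
[ 0.469  0.042  0.3   11.6  ] [-75. -11.  59. 103.   9.  82. -97.] 
-0.02
[ 0.475 -0.086  0.252 45.6  ] [-82. -18.  75. 107.  18.  79. -56.] 
[ 0.471 -0.054  0.264 37.1  ] [-79. -16.  70. 107.  15.  79. -65.] 
[ 4.67e-01 -2.20e-02  2.76e-01  2.86e+01] [-76. -15.  65. 106.  13.  80. -76.] 
[4.63e-01 1.00e-02 2.88e-01 2.01e+01] [-75. -14.  60. 106.  12.  81. -87.] 
[ 0.459  0.042  0.3   11.6  ] [-74. -13.  56. 105.  10.  83. -98.]
```

Emit:
play_rows --motion '[[[2.5,-2,-1.2,0.14],[5,-4,-2.4,0.28],[7.5,-6.1,-3.6,0.42],[10,-8.1,-4.8,0.56],[12.4,-10.2,-6,0.7]]]'

```text
t: 30.95
ee_pos: [0.4831, 0.0519, 0.2912]
tool_rot: [179.8, -0.4, 13.7]
force: [1.1, -0.1, -0.4]
gripper_width: 0.0869
```

```bash
python3 -c "
from h import *
go(.5,.05,.30,10)
print(get_state()['joint_pos'])"
```

```text
t 30.95 pos [0.4831 0.0519 0.2912] yaw 13.65 F [ 1.1 -0.1 -0.4] w 0.0869 -> shift [ 1.6   0.58 -0.88] turn 0.064 joints [-76.  -9.  59. 104.   8.  81. -95.]
[-75.52663287  -9.36715267  58.89655836 103.59596266   8.31233188
  81.01266391 -94.5791013 ]
```

```bash
cat > e.py <<'E'
from sim import *
import time
q0=np.array([-75.5,-9.4,58.9,103.6,8.3,81,-94.6])
rng=np.random.default_rng(1);best=[];t0=time.time()
def marg(q): return min((q-lo).min(),(hi-q).min())
while time.time()-t0<450:
    n=rng.integers(0,3);w=[]
    for _ in range(n):
        r=rng.uniform(.5,.75);az=np.radians(rng.uniform(-15,35));w.append((r*np.cos(az),r*np.sin(az),.32,rng.choice([-70,-40,-10,10,30,54])))
    yf=rng.choice([-70,-40,-20,0,20,40]) if n==0 else w[-1][3]
    w+= [(.4994,-.112,.24,yf),(.4994,-.112,.136,yf),(.4994,-.112,.34,yf),(.636,.195,.36,yf),(.636,.195,.23,yf)]
    q=q0;m=99
    for x in w:
        q=run(q,[x],step=.03,verbose=False);m=min(m,marg(q))
        if m<6: break
    if m<6: continue
    L=sum(np.linalg.norm(np.subtract(w[i][:2],w[i-1][:2])) for i in range(1,n+1))
    best.append((m,L,q,w[:n+1]))
best.sort(key=lambda b:-b[0]);print(len(best))
for b in best[:12]: print(round(b[0],1),round(b[1],2),b[2].round(0),[tuple(float(v) for v in np.round(x,2)) for x in b[3]])
print([ (round(b[0],1),[tuple(float(v) for v in np.round(x,2)) for x in b[3]]) for b in best if len(b[3])==1][:5])
E
python3 e.py
```

```text
249
21.6 0.62 [-53.  25.  44.  84. -18.  78. -44.] [(0.51, 0.33, 0.32, 10.0), (0.71, 0.18, 0.32, 54.0), (0.5, -0.11, 0.24, 54.0)]
21.6 0.44 [-54.  26.  47.  84. -19.  78. -43.] [(0.47, 0.24, 0.32, -10.0), (0.62, 0.11, 0.32, 54.0), (0.5, -0.11, 0.24, 54.0)]
21.4 0.63 [-54.  26.  46.  84. -19.  78. -43.] [(0.66, 0.22, 0.32, 10.0), (0.71, -0.18, 0.32, 54.0), (0.5, -0.11, 0.24, 54.0)]
21.3 0.61 [-55.  26.  47.  84. -19.  78. -66.] [(0.51, 0.27, 0.32, -10.0), (0.68, 0.29, 0.32, 30.0), (0.5, -0.11, 0.24, 30.0)]
20.4 0.57 [-55.  27.  48.  84. -20.  78. -42.] [(0.56, 0.34, 0.32, 30.0), (0.69, 0.07, 0.32, 54.0), (0.5, -0.11, 0.24, 54.0)]
20.2 0.47 [-55.  27.  49.  84. -20.  79. -42.] [(0.65, 0.27, 0.32, 10.0), (0.71, 0.16, 0.32, 54.0), (0.5, -0.11, 0.24, 54.0)]
19.2 0.37 [-56.  27.  49.  84. -21.  79. -42.] [(0.72, 0.16, 0.32, -10.0), (0.66, 0.14, 0.32, 54.0), (0.5, -0.11, 0.24, 54.0)]
18.9 0.35 [-55.  26.  47.  84. -19.  78. -42.] [(0.55, 0.2, 0.32, -10.0), (0.6, 0.04, 0.32, 54.0), (0.5, -0.11, 0.24, 54.0)]
18.9 0.53 [-56.  27.  50.  84. -21.  79. -66.] [(0.65, 0.25, 0.32, -10.0), (0.73, -0.01, 0.32, 30.0), (0.5, -0.11, 0.24, 30.0)]
18.8 0.34 [-55.  26.  47.  84. -19.  78. -42.] [(0.67, 0.18, 0.32, -10.0), (0.66, 0.12, 0.32, 54.0), (0.5, -0.11, 0.24, 54.0)]
18.6 0.43 [-56.  27.  50.  84. -21.  79. -65.] [(0.54, 0.26, 0.32, -10.0), (0.61, -0.0, 0.32, 30.0), (0.5, -0.11, 0.24, 30.0)]
18.5 0.55 [-56.  27.  50.  84. -21.  79. -41.] [(0.5, 0.1, 0.32, 10.0), (0.73, 0.1, 0.32, 54.0), (0.5, -0.11, 0.24, 54.0)]
[]
```

The model reproduces the observed joints, so I'll take the route (.47,.24) yaw −10 → (.62,.11) yaw 54 → flask, with at least 20° of margin.

```bash
python3 -c "
from h import *
go(.47,.24,.32,-10)"
```

```text
t 30.95 pos [0.4831 0.0519 0.2912] yaw 13.65 F [ 1.1 -0.1 -0.4] w 0.0869 -> shift [  3.17 -18.59  -2.88] turn 0.413 joints [-76.  -9.  59. 104.   8.  81. -95.]
```

Emit:
play_rows --motion '[[[0.6,-3.7,-0.6,0.08],[1.3,-7.4,-1.2,0.16],[1.9,-11.1,-1.8,0.25],[2.5,-14.8,-2.4,0.33],[3.2,-18.6,-2.9,0.41]]]'

```text
t: 31.45
ee_pos: [0.4688, 0.2404, 0.3199]
tool_rot: [-179.9, -0.4, -9.7]
force: [0.4, -0.3, 0.2]
gripper_width: 0.0873
```

```bash
python3 -c "
from h import *
go(.62,.11,.32,54)"
```

```text
t 31.45 pos [0.4688 0.2404 0.3199] yaw -9.69 F [ 0.4 -0.3  0.2] w 0.0873 -> shift [ 1.710e+01  1.031e+01 -1.000e-02] turn -1.112 joints [ -80.    1.   50.   96.   -1.   83. -130.]
```

Emit:
play_rows --motion '[[[2.1,1.3,0,-0.14],[4.3,2.6,0,-0.28],[6.4,3.9,0,-0.42],[8.6,5.2,0,-0.56],[10.7,6.4,0,-0.7]]]'

```text
t: 31.95
ee_pos: [0.5648, 0.1577, 0.3202]
tool_rot: [179.7, -0.3, 31.0]
force: [0.2, 0.3, 0.3]
gripper_width: 0.0873
```

```bash
python3 -c "
from h import *
go(.62,.11,.32,54)"
```

```text
t 31.95 pos [0.5648 0.1577 0.3202] yaw 30.98 F [0.2 0.3 0.3] w 0.0873 -> shift [2.28 6.93 0.02] turn -0.402 joints [-64.  13.  53.  88. -10.  84. -70.]
```

Emit:
play_rows --motion '[[[0.8,2.3,0,-0.14],[1.5,4.6,0,-0.28],[2.3,6.9,0,-0.4],[2.3,6.9,0,-0.4]]]'

```text
t: 32.35
ee_pos: [0.6204, 0.1073, 0.3203]
tool_rot: [179.5, -0.1, 53.5]
force: [-0.2, -0.4, -0.1]
gripper_width: 0.0871
```

```bash
python3 -c "
from h import *
go(.4994,-.112,.23,54)"
```

```text
t 32.35 pos [0.6204 0.1073 0.3203] yaw 53.52 F [-0.2 -0.4 -0.1] w 0.0871 -> shift [-24.83   3.31   9.03] turn -0.008 joints [-52.  19.  50.  82. -14.  86. -39.]
```

Emit:
play_rows --motion '[[[-4,0.5,0.5,0],[-8.5,1.1,1.5,0],[-13,1.7,3,0],[-17.3,2.3,5,0],[-21.5,2.9,7,0]]]'

```text
t: 32.85
ee_pos: [0.5139, -0.0805, 0.2495]
tool_rot: [179.6, -0.3, 53.4]
force: [0.8, -1.0, 0.2]
gripper_width: 0.0873
```

```bash
python3 -c "
from h import *
go(.4994,-.112,.22,54)"
```

```text
t 32.85 pos [ 0.5139 -0.0805  0.2495] yaw 53.45 F [ 0.8 -1.   0.2] w 0.0873 -> shift [-3.39  0.71  2.95] turn -0.01 joints [-50.   3.  56. 103.  -2.  75. -29.]
```

Emit:
play_rows --motion '[[[-1.8,0.4,1.5,0],[-3.4,0.7,2.9,0],[-3.4,0.7,2.9,0],[-3.4,0.7,2.9,0],[-3.4,0.7,2.9,0]]]'

```text
t: 33.35
ee_pos: [0.5013, -0.1103, 0.2217]
tool_rot: [179.6, -0.2, 53.6]
force: [-0.2, -0.1, -1.0]
gripper_width: 0.0875
```

```bash
python3 -c "
from h import *
go(.4994,-.112,.136,54);print(get_state()['tool_rot'])"
```

```text
t 33.35 pos [ 0.5013 -0.1103  0.2217] yaw 53.58 F [-0.2 -0.1 -1. ] w 0.0875 -> shift [-0.25 -0.05  8.57] turn -0.007 joints [-48.   3.  58. 106.  -3.  72. -25.]
[179.59145929  -0.1990183   53.58213298]
```

Emit:
play_rows --motion '[[[-0.2,0,2.5,0],[-0.2,0,5,0],[-0.2,0,7,0],[-0.2,0,7,0],[-0.2,0,7,0]]]'

```text
t: 33.85
ee_pos: [0.5002, -0.1131, 0.1516]
tool_rot: [179.6, -0.1, 53.5]
force: [-0.1, 0.2, 1.1]
gripper_width: 0.0871
```

```bash
python3 -c "
from h import *
go(.4994,-.112,.136,54);
f=grab('side');save(f,'s16.png',(280,100,460,290),3)"
```

```text
t 33.85 pos [ 0.5002 -0.1131  0.1516] yaw 53.53 F [-0.1  0.2  1.1] w 0.0871 -> shift [ 0.04 -0.13  1.56] turn -0.008 joints [-45.   9.  58. 111.  -9.  63. -20.]
```

View pics/s16.png

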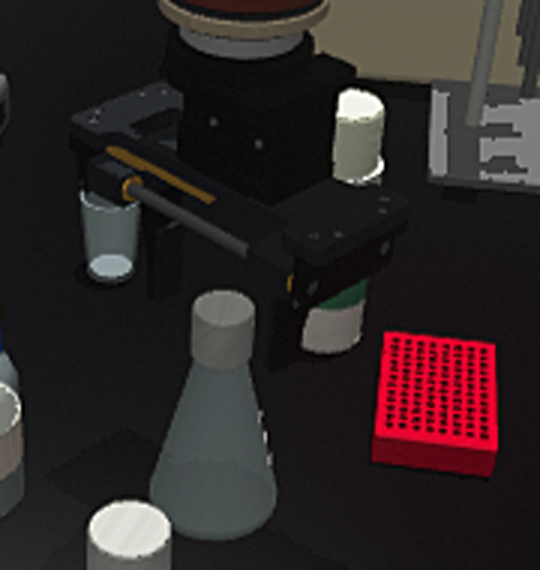

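Emit:
play_rows --motion '[[[0.05,-0.1,0.8,0],[0.05,-0.1,1.5,0],[0.05,-0.1,1.5,0],[0.05,-0.1,1.5,0]]]'

```text
t: 34.3
ee_pos: [0.4991, -0.1126, 0.1358]
tool_rot: [179.6, -0.1, 53.5]
force: [-0.3, -0.4, 0.2]
gripper_width: 0.087
```

Emit:
play_rows --motion '[[[0,0,0,0],[0,0,0,0],[0,0,0,0],[0,0,0,0],[0,0,0,0]]]' --grip 0 --force 25

```text
t: 34.8
ee_pos: [0.4992, -0.1126, 0.1359]
tool_rot: [179.6, -0.2, 53.5]
force: [-0.5, 0.5, -0.3]
gripper_width: 0.0549
```

Emit:
play_rows --motion '[[[0,0,0,0],[0,0,0,0],[0,0,0,0],[0,0,0,0],[0,0,0,0]]]'

```text
t: 35.3
ee_pos: [0.4992, -0.1126, 0.1359]
tool_rot: [179.6, -0.2, 53.5]
force: [0.8, -0.4, 0.7]
gripper_width: 0.0371
```

```bash
python3 -c "
from h import *
go(.4994,-.112,.36,54);go(.6364,.195,.36)"
```

```text
t 35.3 pos [ 0.4992 -0.1126  0.1359] yaw 53.5 F [ 0.8 -0.4  0.7] w 0.0371 -> shift [ 6.000e-02 -2.000e-02 -2.241e+01] turn -0.009 joints [-44.  10.  57. 113. -10.  62. -19.]
t 35.3 pos [ 0.4992 -0.1126  0.1359] yaw 53.5 F [ 0.8 -0.4  0.7] w 0.0371 -> shift [ 32.89  -7.27 -22.41] turn 0 joints [-44.  10.  57. 113. -10.  62. -19.]
```

Emit:
play_rows --motion '[[[0,0,-2,0],[0,0,-6,0],[0,0,-10.5,0],[0,0,-15,0],[0,0,-19.5,0]]]'

```text
t: 35.8
ee_pos: [0.4972, -0.1124, 0.3325]
tool_rot: [179.7, -0.2, 53.5]
force: [1.4, -0.2, -2.8]
gripper_width: 0.0373
```

Emit:
play_rows --motion '[[[2,-0.4,-2,0],[5.5,-1.2,-3,0],[9.3,-2.1,-3,0],[13,-2.9,-3,0],[16.7,-3.7,-3,0]]]'

```text
t: 36.3
ee_pos: [0.5675, 0.0457, 0.3607]
tool_rot: [179.7, -0.2, 53.5]
force: [-0.1, -1.0, -1.2]
gripper_width: 0.0369
```

```bash
python3 -c "
from h import *
go(.6364,.195,.35)
f=grab('side');save(f,'s17.png')"
```

```text
t 36.3 pos [0.5675 0.0457 0.3607] yaw 53.52 F [-0.1 -1.  -1.2] w 0.0369 -> shift [16.11 -3.34  1.07] turn 0 joints [-55.   9.  53.  86.  -7.  88. -39.]
```

View pics/s17.png

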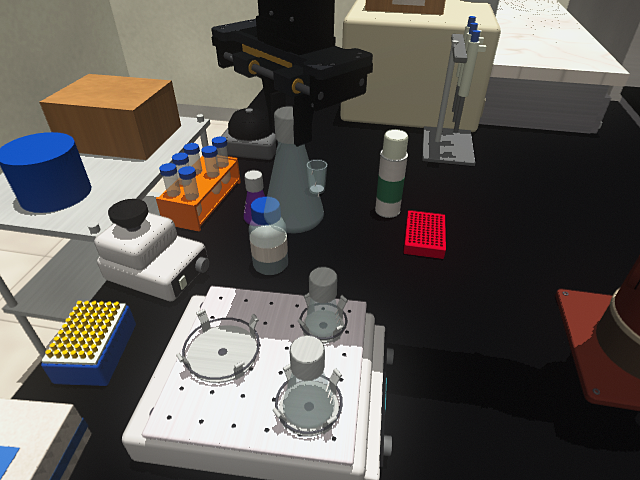

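The large flask hangs upright, and both other flasks are seated. Next, the large clamp.

Emit:
play_rows --motion '[[[3.7,-0.8,0,0],[7.4,-1.6,0,0],[11,-2.3,0,0],[14,-2.9,0.5,0],[16.1,-3.3,1,0]]]'

```text
t: 36.85
ee_pos: [0.6367, 0.1958, 0.3499]
tool_rot: [179.7, -0.1, 53.6]
force: [-0.6, -0.7, -2.1]
gripper_width: 0.0373
```

Emit:
play_rows --motion '[[[0,0,0,0],[0,0,2,0],[0,0,4.5,0],[0,0,6,0],[0,0,6,0]]]'

```text
t: 37.35
ee_pos: [0.6357, 0.1925, 0.2891]
tool_rot: [179.8, 0.0, 53.5]
force: [-0.2, -0.5, -1.9]
gripper_width: 0.0373
```

Emit:
play_rows --motion '[[[0,0,0,0],[0,0,0,0],[0,0,0,0]]]'

```text
t: 37.65
ee_pos: [0.6374, 0.1929, 0.2925]
tool_rot: [179.6, -0.2, 53.5]
force: [-0.2, 0.8, -1.3]
gripper_width: 0.0373
```

```bash
python3 -c "
from h import *
go(.6364,.195,.2289)
overlay(.1359,.0425,.121,'s18.png',(130,180,350,400),2.7)"
```

```text
t 37.65 pos [0.6374 0.1929 0.2925] yaw 53.5 F [-0.2  0.8 -1.3] w 0.0373 -> shift [ 0.11 -0.21  6.36] turn 0 joints [-55.  25.  48.  79. -18.  84. -44.]
```

View pics/s18.png

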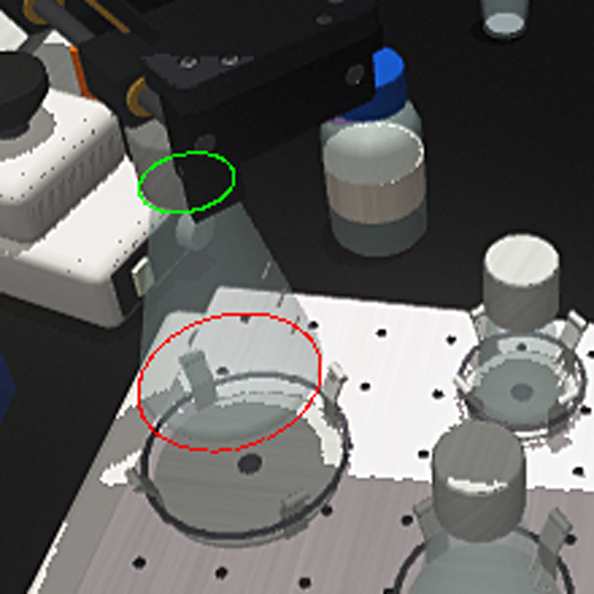

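Emit:
play_rows --motion '[[[0.1,-0.2,1,0],[0.1,-0.2,2,0],[0.1,-0.2,2.6,0],[0.1,-0.2,2.6,0],[0.1,-0.2,2.6,0]]]'

```text
t: 38.2
ee_pos: [0.6361, 0.1949, 0.2651]
tool_rot: [179.6, -0.1, 53.5]
force: [0.6, 0.7, -1.5]
gripper_width: 0.0375
```

```bash
python3 -c "
from h import *
go(.6364,.195,.2289)
overlay(.1359,.0425,.121,'s19.png',(130,180,350,400),2.7)"
```

```text
t 38.2 pos [0.6361 0.1949 0.2651] yaw 53.5 F [ 0.6  0.7 -1.5] w 0.0375 -> shift [0.03 0.02 3.62] turn 0 joints [-55.  25.  48.  81. -19.  81. -44.]
```

View pics/s19.png

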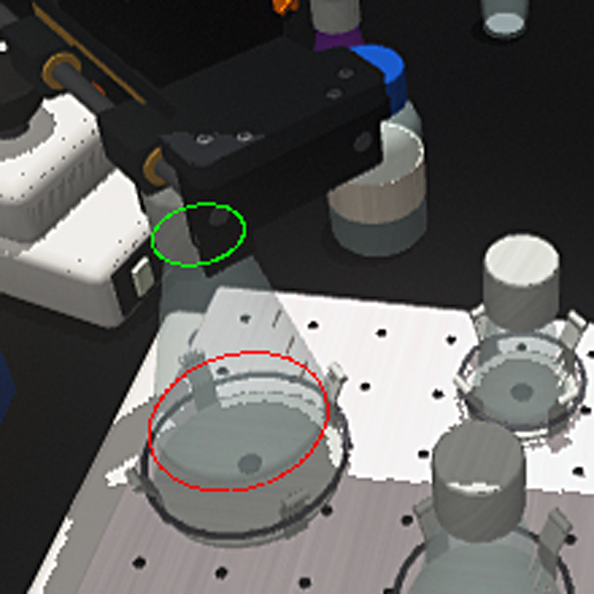

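Emit:
play_rows --motion '[[[0,0,0.8,0],[0,0,1.6,0],[0,0,2.4,0],[0,0,3,0],[0,0,3,0]]]'

```text
t: 38.75
ee_pos: [0.6358, 0.1949, 0.234]
tool_rot: [179.7, -0.1, 53.5]
force: [-0.2, 0.6, -1.8]
gripper_width: 0.0371
```

Emit:
play_rows --motion '[[[0,0,0,0],[0,0,0,0]]]'

```text
t: 38.95
ee_pos: [0.6365, 0.1949, 0.2357]
tool_rot: [179.6, -0.2, 53.5]
force: [0.8, 0.5, -2.0]
gripper_width: 0.0375
```

```bash
python3 -c "
from h import *
go(.6364,.195,.2289)"
```

```text
t 38.95 pos [0.6365 0.1949 0.2357] yaw 53.5 F [ 0.8  0.5 -2. ] w 0.0375 -> shift [ 0.   -0.02  0.68] turn 0 joints [-55.  26.  48.  84. -19.  78. -43.]
```

Emit:
play_rows --motion '[[[0,0,0.2,0],[0,0,0.4,0],[0,0,0.5,0],[0,0,0.5,0],[0,0,0.5,0]]]'

```text
t: 39.45
ee_pos: [0.6363, 0.1949, 0.2303]
tool_rot: [179.6, -0.2, 53.5]
force: [-0.2, -0.5, -1.5]
gripper_width: 0.0372
```

Emit:
play_rows --motion '[[[0,0,0.1,0],[0,0,0.15,0],[0,0,0.15,0]]]'

```text
t: 39.75
ee_pos: [0.6366, 0.1947, 0.2294]
tool_rot: [179.6, -0.2, 53.5]
force: [-1.0, -0.5, 3.4]
gripper_width: 0.0372
```

Emit:
play_rows --motion '[[[0,0,0.04,0],[0,0,0.04,0]]]'

```text
t: 39.95
ee_pos: [0.6367, 0.1947, 0.2294]
tool_rot: [179.6, -0.2, 53.5]
force: [-2.1, -1.8, 7.2]
gripper_width: 0.0369
```

Emit:
play_rows --motion '[[[0,0,0,0],[0,0,0,0],[0,0,0,0],[0,0,0,0],[0,0,0,0]]]' --grip 1

```text
t: 40.45
ee_pos: [0.6363, 0.1949, 0.2283]
tool_rot: [179.6, -0.1, 53.5]
force: [0.0, 0.3, 0.6]
gripper_width: 0.069
```

Emit:
play_rows --motion '[[[0,0,0,0],[0,0,0,0],[0,0,-3,0],[0,0,-7,0],[0,0,-10,0]]]'

```text
t: 40.95
ee_pos: [0.6358, 0.1949, 0.3306]
tool_rot: [179.6, -0.2, 53.5]
force: [0.9, 0.2, -0.1]
gripper_width: 0.0869
```

```bash
python3 -c "
from h import *
go(.55,.0,.36,54)"
```

```text
t 40.95 pos [0.6358 0.1949 0.3306] yaw 53.49 F [ 0.9  0.2 -0.1] w 0.0869 -> shift [-20.77   4.7   -2.94] turn -0.009 joints [-55.  24.  49.  75. -18.  88. -44.]
```

Emit:
play_rows --motion '[[[-4,0.9,-1,0],[-8.3,1.9,-2,0],[-12.5,2.8,-3,0],[-16.7,3.8,-3,0],[-20.8,4.7,-3,0]]]'

```text
t: 41.45
ee_pos: [0.5489, -0.002, 0.3584]
tool_rot: [179.6, -0.2, 53.5]
force: [-0.3, -0.8, 1.1]
gripper_width: 0.0869
```

```bash
python3 - <<'E'
from h import *
t=grab('top');save(t,'t20.png');s=grab('side');save(s,'s20.png')
save(s,'s21.png',(160,200,380,440),2.5)
save(s,'s22.png',(230,120,460,290),3.4)
print(get_state()['joint_pos'].round(1))
E
```

```text
[-54.6   5.1  55.4  89.   -4.2  87.6 -36.2]
```

View pics/s21.png

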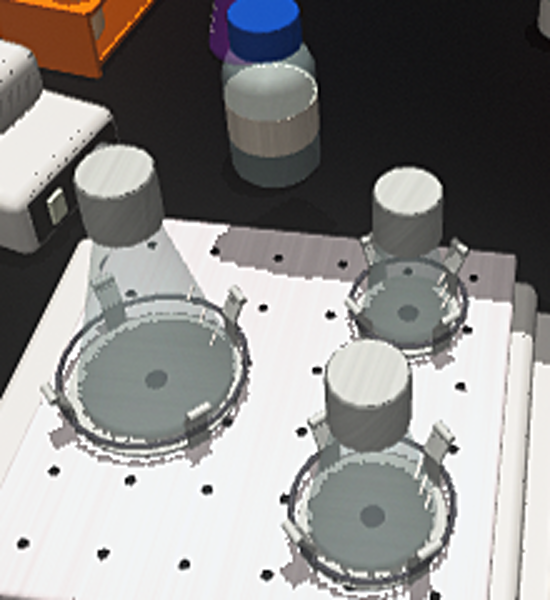

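View pics/s22.png

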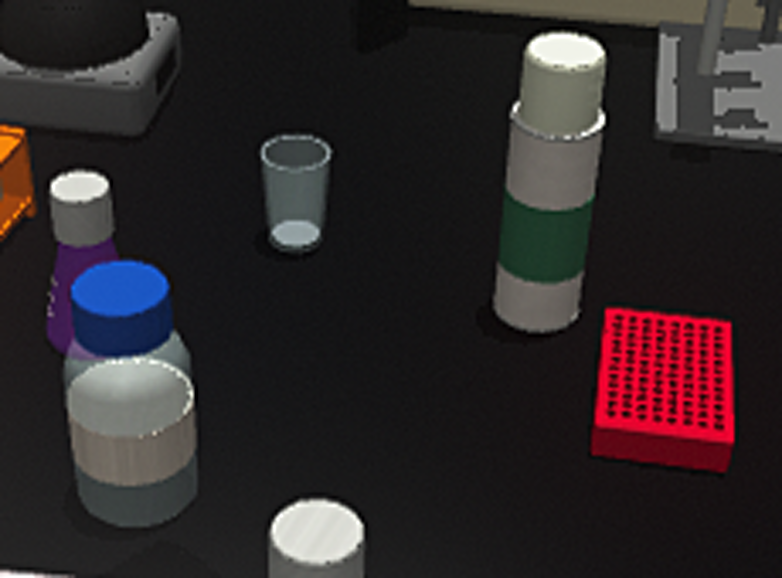

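View pics/t20.png

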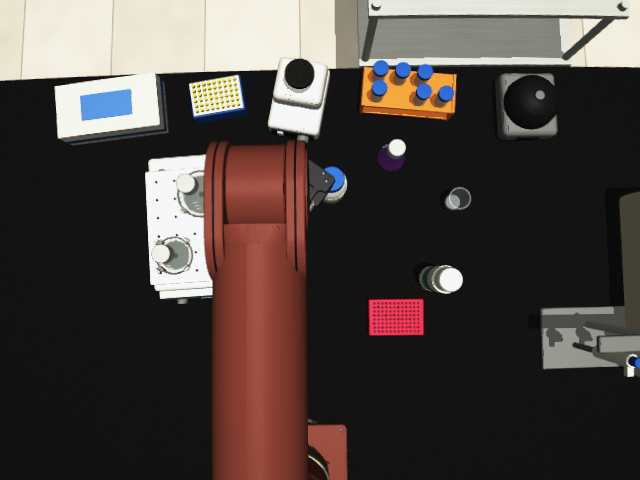

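```bash
python3 - <<'E'
from h import *
import pickle
s=pickle.load(open("side0.pkl","rb"))
for n,p in (("L",(.6364,.195,.246)),("S",(.510,.123,.191)),("M",(.5033,.2525,.206))):
    u,v=proj(s,p)[0]; print(n,((u+.5-160)*2.5-.5).round(1),((v+.5-200)*2.5-.5).round(1))
f=grab('side');d=np.abs(f['image'].astype(int)-s['image']).max(2)
for n,(x0,y0,x1,y1) in dict(can=(374,125,412,220),bottle=(245,195,293,275),beaker=(303,155,330,196),rack=(400,205,450,260)).items(): print(n,(d[y0:y1,x0:x1]>60).sum())
E
```

```text
L 109.5 173.6
S 408.5 191.1
M 367.3 373.0
can 12
bottle 9
beaker 44
rack 0
```

```bash
python3 - <<'E'
from h import *
f=grab('side'); save(f,'s23a.png',(165,245,275,390),4.1); im=f['image'].copy(); im=cv2.resize(im,None,fx=4,fy=4,interpolation=cv2.INTER_CUBIC)
a=np.linspace(0,2*np.pi,300)
for x,y,z in ((.6364,.195,.093),):
  for r,h,c in((.0425,0,(255,0,0)),(.019,.121,(0,200,0)),(.019,.153,(0,200,0))):
    p=proj(f,np.c_[x+r*np.cos(a),y+r*np.sin(a),z+h+0*a])
    cv2.polylines(im,[((p+.5)*4-.5).round().astype(int)],True,c,1)
cv2.imwrite('pics/s23.png',im[245*4:390*4,165*4:275*4,::-1])
E
```

```text
(no output)
```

View pics/s23.png

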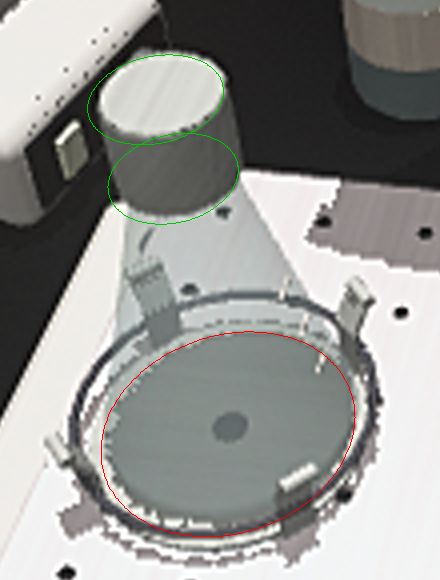

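Emit:
play_rows --motion '[[[0,0,0,0],[0,0,0,0],[0,0,0,0],[0,0,0,0],[0,0,0,0]]]'

```text
t: 42.15
ee_pos: [0.5496, 0.0002, 0.358]
tool_rot: [179.6, -0.1, 53.5]
force: [-0.3, 1.0, -0.6]
gripper_width: 0.0869
```

```bash
python3 -c "
from h import *
print(get_state()['t'],robot.job_done())"
```

```text
the job is handed in; nothing more can be done
42.15 None
```

All three flasks are upright and seated in the clamps of their own size, and the spray can is back where it stood; I handed the job in at about 42 s. I moved the can aside by its cap, set the small flask in its clamp, put the can back, then placed the medium and large flasks. Each was lowered until light contact (4–8 N) before release.

**Last checks:**
- **Flasks:** each touched down within about 0.5 mm of the seated height. In the side view they stand upright, with their bases centred in the clamps.
- **Can, bottle and rack:** these looked the same as in the first side picture.
- **Beaker:** 44 pixels differed in its area, though its outline sits at the same place. I took this as a change of light on the glass.
- **Large flask:** its cap showed 1–2 pixels (about 2 mm) off the predicted outline, which is within the calibration error.

**Joint limits:** on the first approach to the large flask, joints 2 and 3 came within about 0.05° of their range ends. The readings I took stayed inside the range. I backed off and took another route. That left the tool tilted by about 0.4°, which did not hinder the last placement.

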